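# Clamp the specimen with the deep-shaft T-key

### The job

Clamp the mounted specimen in the fixture: take the T-key out of its stand, lower it down the deep shaft of the fixture's tower, feel it gently onto the recessed square stem without ever pressing the sprung stem down to its bottom, and turn it clockwise (seen from above) up to the stop without forcing it. Then draw the key out and put it back upright, fully down in its stand, leaving the specimen clamped and the things around undisturbed.

Things in the scene. Friction and masses are not known exactly. Their poses are not given: they have to be found in the camera images.
- key: loose steel T-key, 147 mm tall, 0.2 kg, upright in the stand. Origin: centre of its socket's open mouth (lowest point); z up the shank, y along the crossbar. Foot: eight-sided, 26 mm over corners, 22 mm tall, with a square socket 15.6 mm wide, 14 mm deep, flats parallel to x and y. Shank 9 mm round. Crossbar: 84 mm long (y), 15 mm wide (x), 14 mm high, flat sides
- key_bar (a point): centre of the key's crossbar, 140 mm above the key's origin; axes as the key's
- stand: fixed low square grey block, 64 mm wide and 45 mm tall, on a 76 mm foot plate, with a round hole (29 mm across, chamfered mouth) in its top; the hole's floor is 10 mm above the bench. Origin: underside, on the hole's axis, z up
- fixture: fixed clamping fixture: a 70 x 135 mm base plate 12 mm thick, with a square tower (58 mm wide, top 95 mm above the bench) that has a vertical round shaft down its middle. Steel jaw, specimen and V stop lie on the base plate on the tower's +y side. Origin: underside, on the shaft axis; z up
- shaft_mouth (a point): centre of the shaft's mouth, 95 mm above the bench; axes as the fixture's. The shaft is 28 mm wide with a 3 mm chamfer. On its axis stands a 14 mm square stem, top 32 mm above the bench (63 mm below the mouth); the shaft's floor is 12 mm above the bench. Fully on the stem, the key's mouth is 18 mm above the bench
- clamp (a joint): angle of the clamp's cam, rad: 0 open, grows as the stem is turned clockwise from above, stop at 0.60 (clamped); stays where left. At 0 the stem's flats are parallel to the fixture's x and y, but for its free play: it may stand anywhere up to 0.75 rad to either side, and the cam follows only once the play is taken up. Cam takes 0.14 to 0.3 N m, stem in its play 0.10 N m
- specimen: loose round mounted specimen, 30 mm diameter, 15 mm high, lying on the base plate between the jaw and the V stop. Origin: centre of its underside
- v_seat (a point): where the specimen's origin lies when it is clamped in the V stop; 61 mm from the shaft axis along the fixture's +y, on the base plate's top
- petri_dish: bystander: small dish, 63 mm diameter, 15 mm high, origin under its centre
- loupe: bystander: black eye loupe, 37 mm diameter, 31 mm high, origin under its centre
- small_anvil: bystander: small steel mushroom-shaped anvil, 38 mm diameter, 28 mm high, origin under its centre
- plunger (a joint): how far the sprung stem is pressed down, m: 0 free; it gives way at 4 N and then yields 1 mm per 2 N; bottoms at 0.006 (16 N), which must never be reached

How it is judged:
By the outcome, as a careful person would: the job done as asked, in the order asked, and still so for the second after the job is handed in, with the robot touching nothing.
It also fails if it takes over 72 s, if anything falls off the work surface, if the arm or the gripper's body presses on something with over 40 N, if the wrist force passes 120 N, or if a joint passes its speed limit or range.

### The arm

A 6-joint arm with a two-finger parallel gripper is mounted at the origin on a cart in front of the work surface, level with it; the furniture and walls round the work are solid. World frame = base frame: x ahead of the robot, y to its left, z up, the work surface at z = 0. Lengths are in m, angles in rad, forces in N, time in s.
With the tool pointing down it reaches from about 0.25 to 0.8 m from the base axis. Payload 3.9 kg.
Tool frame: the origin (TCP) lies between the finger pads; the fingertips stand 14 mm ahead of it and the grasp point (between the pads) lies 5 mm behind it (r.tips_ahead is the distance from the TCP to the fingertips, in m); z points along the fingers, y is the direction in which the jaws open and shut (so a half turn about z gives the same grasp; the last joint's range is limited). The gripper opens to 85 mm and grips with 20 to 120 N. Pads are 22 mm wide; open, the fingers measure 114 mm over their backs; the gripper's body (76 mm by 85 mm) begins 54 mm behind the grasp point. The pads swing forward as they close: fully open they stand 13 mm farther back than shut.
Start: joints at [-1.301, 0.26, -0.138, 1.173, 0, 1.571], TCP at [0.14, -0.506, 0.245] pointing down, gripper open.
Joint ranges: [-2.78, 2.78], [-0.83, 1.72], [-1.28, 1.37], [-1.9, 2.12], [-1.57, 1.48], [-3.14, 3.14]. Speed limits (rad/s): [2.57, 2.57, 3.14, 3.14, 3.14, 3.14].

### API

Orientations are given as a unit quaternion [x, y, z, w].
In Python, from bench import r gives the robot as it stands. The module is installed in compiled form; this text tells all that it offers.
- The arm moves only by the tool apply_moves, never from a script. Its argument "moves" is a list of rows, each a list of 7 numbers: the turn, a rotation vector about the tool's x, y, z in degrees, then the shift along the tool's x, y, z in m, then the closure, from 0 (fully open) to 1 (shut). In form: [[rx, ry, rz, dx, dy, dz, hand], ...]. A call has 1 to 12 rows; each row shifts and turns the pose as measured when the row begins, along the tool's axes as they then stand; what a row does not reach is not made up. A row lasts 1/12 s, in which the tool goes at most 41.7 mm and 7.16 degrees, less where a joint would pass 70% of its speed; a pose out of reach is approached as far as the arm can. A call is refused whole if a number of a shift passes 0.0417 or a number of a turn 7.16, either way. A call with a gripper value outside its range is refused whole. The fingers move at their own pace and stop on an object; the grip force is fixed at half the most. Time passes only in rows, so rows that do not move let the fingers close. It gives the time, the measured TCP pose, the force and the opening at its end, in the units of the state.
- r.state(): the state, without advancing time (a new reading comes with each control period).
- r.capture(name): name is "scene" or "top" or "wrist"; returns a dict with "color" (480x640x3 uint8, red, green, blue), "mtx" (3x3 intrinsics, pixels), "k1" (the pictures are not rectified: a ray, as slopes to the right and down, at radius r is drawn at 1 + k1 r^2 times it, then the intrinsics apply), "rvec" (rotation vector, rad) and "tvec" (3), from world to camera coordinates, as OpenCV has them. Camera axes: x right, y down, z forward; pixel columns grow to the right and rows downward; lengths in m; the calibration is good to about 2 mm. A picture is of the moment at which its call begins. There is no depth.
- r.sign_off(): hands the job in, once; it reports no verdict.
The state is a dict: "clock": time; "joint_positions": joint angles; "dq": joint speeds; "effort": joint torques, N m; "eef_pos": TCP position; "tool_rot": TCP orientation; "force": force on the tool from outside, world axes, zero at the start; "wrist_torque": the same for the moment, N m; "finger_gap": finger opening in m.
Only numpy, scipy, OpenCV 4.12 (cv2) and the standard library are available. Lean on these libraries where they do the work, as an engineer would, in place of code of your own. Each camera call takes 0.05 s, during which the arm holds its last target.

## Working session

There is one attempt and no reset: what is moved stays moved. The work goes in short steps, Python scripts to look and compute and a tool call to move; the robot and the scene stay as the last step left them, time stands still between calls to the robot, and variables do not carry over. Pictures are saved under pics/ and viewed, and the job is handed in when it is done.

Besides the shell and the picture viewer there is one more tool, called after "Call:" as name(argument=value, ...), one argument or row to a line, values as JSON. apply_moves: Moves the arm, as the interface text tells. Its arguments: {"type":"object","properties":{"moves":{"type":"array","items":{"type":"array","items":{"type":"number"}}}},"required":["moves"]}

```bash
mkdir -p pics
cat > h.py <<'E'
import numpy as np, cv2
from scipy.spatial.transform import Rotation as R
from bench import r
def cap(n,f):
    c=r.capture(n); cv2.imwrite('pics/'+f,c['color'][:,:,::-1]); np.savez('pics/'+f[:-4]+'.npz',**c); return c
def ray(c,u,v):
    K=c['mtx'];k=float(c['k1']);d=np.array([(u-K[0,2])/K[0,0],(v-K[1,2])/K[1,1]])
    s=d.copy()
    for _ in range(30): s=d/(1+k*(s@s))
    Rm=cv2.Rodrigues(np.array(c['rvec'],float))[0];t=np.array(c['tvec'],float).ravel()
    o=-Rm.T@t; w=Rm.T@np.array([s[0],s[1],1]); return o,w
def onz(c,u,v,z):
    o,w=ray(c,u,v); return o+w*(z-o[2])/w[2]
def proj(c,p):
    Rm=cv2.Rodrigues(np.array(c['rvec'],float))[0];q=Rm@np.array(p)+np.array(c['tvec'],float).ravel()
    s=q[:2]/q[2];s=s*(1+float(c['k1'])*(s@s));K=c['mtx'];return np.array([K[0,0]*s[0]+K[0,2],K[1,1]*s[1]+K[1,2]])
def load(f): return dict(np.load('pics/'+f))
def st():
    s=r.state(); np.set_printoptions(precision=4,suppress=True)
    print({k:np.round(s[k],4) for k in s}); return s
E
python3 - <<'E'
from h import *
st()
for n in ['scene','top','wrist']:
    c=cap(n,n+'0.png'); o,w=ray(c,320,240); print(n,o,w,c['k1'],c['mtx'][0,0])
E
```

```text
{'clock': np.float64(0.0), 'joint_positions': array([-1.301 ,  0.2607, -0.1394,  1.1727, -0.    ,  1.5708]), 'dq': array([-0.0005, -0.0007, -0.0003,  0.001 , -0.0003,  0.0004]), 'effort': array([ -0.0007, -40.5674,  25.3923,   0.0186,  -0.0002,   0.    ]), 'eef_pos': array([ 0.1398, -0.5054,  0.2445]), 'tool_rot': array([ 0.9909,  0.1345, -0.0001, -0.001 ]), 'force': array([-0.0041,  0.1167, -0.5001]), 'wrist_torque': array([-0.0145,  0.0059, -0.0443]), 'finger_gap': np.float64(0.0853)}
scene [0.0158 0.3977 0.8593] [ 0.5136 -0.4398 -0.7367] -0.0034386763785644306 541.8053796254078
top [ 0.2995 -0.061   1.1994] [ 0.2108 -0.0002 -0.9777] 0.037392945851178284 590.6251147526528
wrist [ 0.2204 -0.4824  0.3722] [-0.3079 -0.0709 -0.9489] -0.031153074933073566 422.1828516107966
```

View pics/scene0.png

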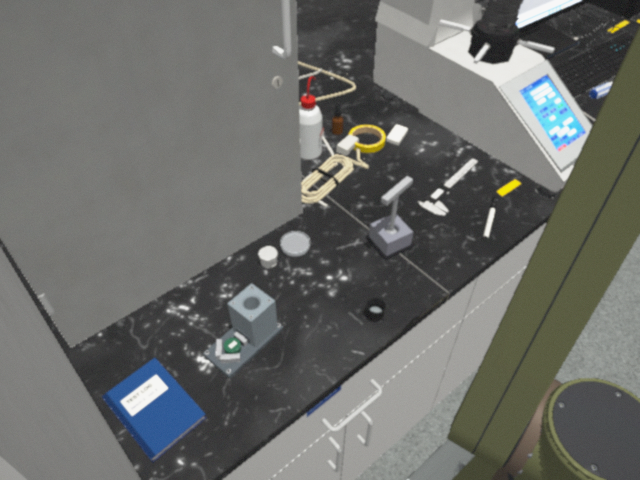

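View pics/top0.png

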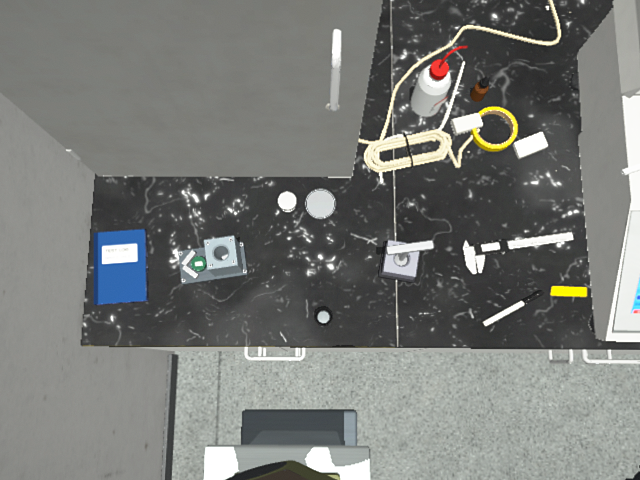

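View pics/wrist0.png

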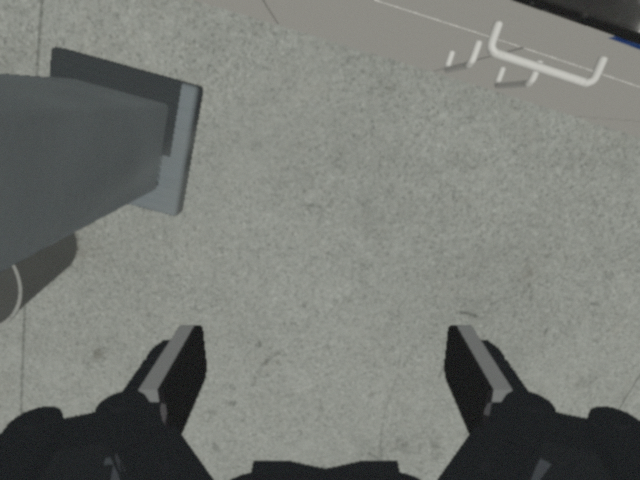

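The scene view shows the fixture at about (250,320) and the key in its stand at about (392,220). In the top view the fixture is at about (221,253) and the stand at (400,260), with the loupe at (323,316), dish at (320,204) and anvil at (287,201). I'll zoom in next.

Run:
```python
from h import *
c=load('top0.png')['color'][:,:,::-1]
a=cv2.resize(c[220:300,170:260],None,fx=7,fy=7,interpolation=cv2.INTER_CUBIC)
b=cv2.resize(c[220:300,360:450],None,fx=7,fy=7,interpolation=cv2.INTER_CUBIC)
cv2.imwrite('pics/za.png',a);cv2.imwrite('pics/zb.png',b)
s=load('scene0.png')['color'][:,:,::-1]
cv2.imwrite('pics/zs.png',cv2.resize(s[160:270,340:450],None,fx=5,fy=5,interpolation=cv2.INTER_CUBIC))
cv2.imwrite('pics/zf.png',cv2.resize(s[270:380,195:305],None,fx=5,fy=5,interpolation=cv2.INTER_CUBIC))
```

```text
Traceback (most recent call last):
  File "h.py", line 17, in load
    def load(f): return dict(np.load('pics/'+f))
                             ~~~~~~~^^^^^^^^^^^
ValueError: This file contains pickled (object) data. If you trust the file you can load it unsafely using the `allow_pickle=` keyword argument or `pickle.load()`.
```

```bash
sed -i "s/def load(f).*/def load(f): return dict(np.load('pics\/'+f[:-4]+'.npz'))/" h.py
python3 - <<'E'
from h import *
c=load('top0.png')['color'][:,:,::-1]
a=cv2.resize(c[220:300,170:260],None,fx=7,fy=7,interpolation=cv2.INTER_CUBIC)
b=cv2.resize(c[220:300,360:450],None,fx=7,fy=7,interpolation=cv2.INTER_CUBIC)
cv2.imwrite('pics/za.png',a);cv2.imwrite('pics/zb.png',b)
s=load('scene0.png')['color'][:,:,::-1]
cv2.imwrite('pics/zs.png',cv2.resize(s[160:270,340:450],None,fx=5,fy=5,interpolation=cv2.INTER_CUBIC))
cv2.imwrite('pics/zf.png',cv2.resize(s[270:380,195:305],None,fx=5,fy=5,interpolation=cv2.INTER_CUBIC))
E
```

```text
(no output)
```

View pics/za.png

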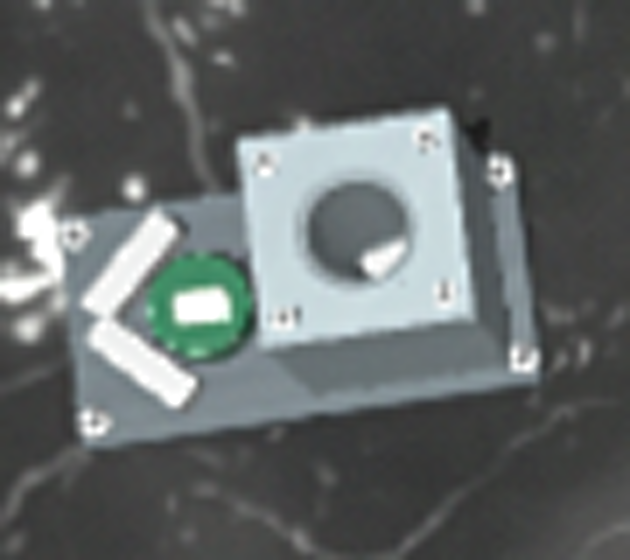

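View pics/zb.png

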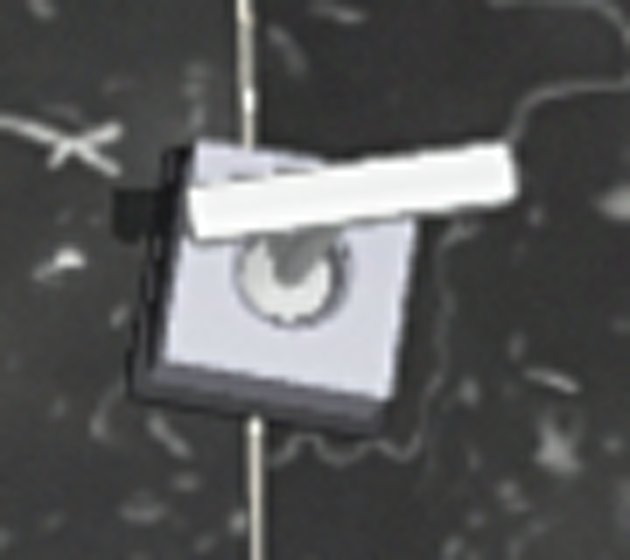

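View pics/zs.png

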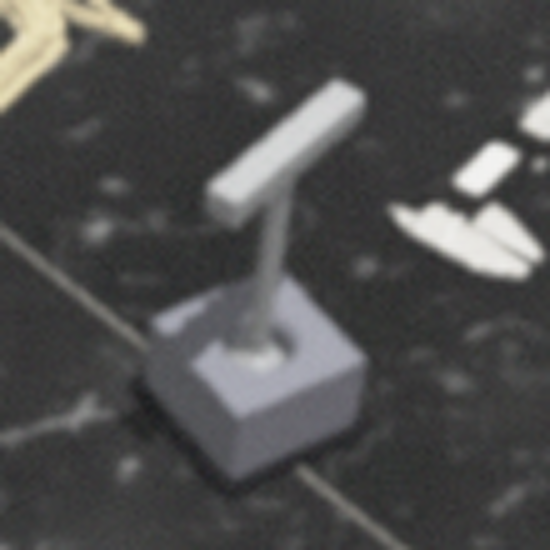

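View pics/zf.png

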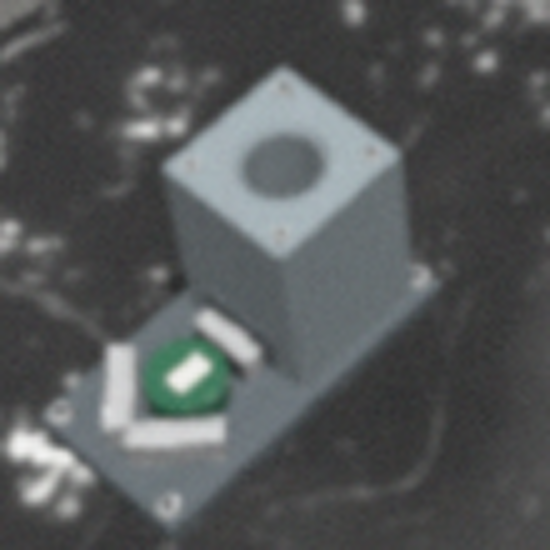

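```bash
cat > m.py <<'E'
from h import *
t=load('top0.png');s=load('scene0.png')
def P(c,x,y,ox,oy,f,z): return onz(c,(x+.5)/f-.5+ox,(y+.5)/f-.5+oy,z)
def quad(n,c,pts,ox,oy,f,z):
    q=np.array([P(c,*p,ox,oy,f,z) for p in pts]); print(n,'ctr',q.mean(0),'sides',[round(float(np.linalg.norm(q[i]-q[i-1])),4) for i in range(len(q))],'angs',[round(float(np.degrees(np.arctan2(*(q[i]-q[i-1])[1::-1]))),1) for i in range(len(q))])
quad('tower top',t,[(238,140),(450,107),(474,318),(262,348)],170,220,7,.095)
quad('tower scene',s,[(285,65),(402,155),(283,255),(162,167)],195,270,5,.095)
print('hole top',P(t,358,232,170,220,7,.095),'scene',P(s,285,165,195,270,5,.095))
quad('bar top',t,[(188,190),(512,143),(518,192),(195,240)],360,220,7,.157)
quad('bar scene',s,[(207,185),(337,78),(367,95),(235,205)],340,160,5,.157)
print('stand hole',P(t,288,275,360,220,7,.045))
quad('stand top',t,[(195,140),(417,222),(393,400),(160,362)],360,220,7,.045)
print('spec top',P(t,201,305,170,220,7,.027), P(s,186,373,195,270,5,.027))
for n,u,v,z in [('dish',320,204,.015),('loupe',323,316,.031),('anvil',287,201,.028)]: print(n,onz(t,u,v,z))
print('cabinet edge pixels', [onz(t,u,v,z) for u,v,z in [(97,176,0),(350,177,0),(350,177,.3)]])
E
python3 m.py
```

```text
tower top ctr [0.51321131 0.12844468 0.095     ] sides [0.0582, 0.0584, 0.0592, 0.0577] angs [8.8, -80.7, -171.8, 98.4]
tower scene ctr [0.51519842 0.12624437 0.095     ] sides [0.0592, 0.0591, 0.0562, 0.0577] angs [-81.2, -172.2, 97.5, 10.8]
hole top [0.51202347 0.12787392 0.095     ] scene [0.51273328 0.12720713 0.095     ]
bar top ctr [ 0.51211424 -0.22299874  0.157     ] sides [0.0132, 0.0843, 0.0129, 0.0839] angs [6.8, -81.4, -175.1, 98.8]
bar scene ctr [ 0.51428114 -0.22454887  0.157     ] sides [0.0147, 0.0838, 0.0147, 0.0851] angs [1.2, -82.4, -173.8, 97.5]
stand hole [ 0.510671   -0.22135006  0.045     ]
stand top ctr [ 0.50910449 -0.22217955  0.045     ] sides [0.0651, 0.0667, 0.0517, 0.0661] angs [-9.8, -110.7, 170.9, 80.8]
spec top [0.50353629 0.18387189 0.027     ] [0.50557752 0.1826644  0.027     ]
dish [ 0.63121642 -0.06091282  0.015     ]
loupe [ 0.39808264 -0.06768271  0.031     ]
anvil [0.63372721 0.00695362 0.028     ]
cabinet edge pixels [array([0.6947199 , 0.41156797, 0.        ]), array([ 0.69484511, -0.12427688,  0.        ]), array([ 0.59595115, -0.10844392,  0.3       ])]
```

```bash
cat >> h.py <<'E'
def down(toolx_deg):
    a=np.radians(toolx_deg); x=np.array([np.cos(a),np.sin(a),0]); z=np.array([0,0,-1.]); return R.from_matrix(np.c_[x,np.cross(z,x),z])
def plan(pos,toolx,n=None,s=None,turn=None):
    """rows n to reach pos and toolx; turn = total world yaw change wanted (deg ccw), prints"""
    s=s or r.state(); p=np.array(s['eef_pos']);q=R.from_quat(s['tool_rot']);x=q.as_matrix()[:,0]
    yaw=np.degrees(np.arctan2(x[1],x[0])); T=down(toolx)
    dy=(toolx-yaw+180)%360-180
    if turn is not None: dy=turn
    d=np.array(pos)-p
    n=n or int(max(np.ceil(np.linalg.norm(d)/.040),np.ceil(abs(dy)/7.1),1))
    tilt=(down(yaw).inv()*q).as_rotvec(degrees=True)
    print('yaw',yaw,'dy',dy,'tilt',tilt,'n',n,'dist',d)
    for i in range(n):
        qi=down(yaw+dy*i/n); print([0,0,round(-dy/n,2)]+list(np.round(qi.inv().apply(d/n),4)))
E
python3 - <<'E'
from h import *
s=load('scene0.png')
print([onz(s,u,v,0) for u,v in [(300,210),(70,345)]],[onz(s,u,v,.3) for u,v in [(300,210),(70,345)]])
st=r.state();w=load('wrist0.png');o,d=ray(w,320,240);print(R.from_quat(st['tool_rot']).inv().apply(o-st['eef_pos']),R.from_quat(st['tool_rot']).inv().apply(d))
plan([.524,.044,.225],98)
E
```

```text
[array([ 7.14437168e-01, -1.40302495e-01,  1.11022302e-16]), array([0.71054327, 0.40262256, 0.        ])] [array([0.47051405, 0.04754871, 0.3       ]), array([0.46797966, 0.40091753, 0.3       ])]
[ 0.08384528 -0.00098073 -0.12748667] [-0.31567493 -0.01230024  0.94888518]
yaw 15.458673028536763 dy 82.54132697146326 tilt [ 8.57427753e-02 -1.85959301e-03  1.39143491e-06] n 17 dist [ 0.38421505  0.54951722 -0.01967152]
[0, 0, np.float64(-4.86), np.float64(0.0304), np.float64(-0.0251), np.float64(0.0012)]
[0, 0, np.float64(-4.86), np.float64(0.0324), np.float64(-0.0225), np.float64(0.0012)]
[0, 0, np.float64(-4.86), np.float64(0.0342), np.float64(-0.0196), np.float64(0.0012)]
[0, 0, np.float64(-4.86), np.float64(0.0357), np.float64(-0.0167), np.float64(0.0012)]
[0, 0, np.float64(-4.86), np.float64(0.037), np.float64(-0.0136), np.float64(0.0012)]
[0, 0, np.float64(-4.86), np.float64(0.038), np.float64(-0.0104), np.float64(0.0012)]
[0, 0, np.float64(-4.86), np.float64(0.0388), np.float64(-0.0072), np.float64(0.0012)]
[0, 0, np.float64(-4.86), np.float64(0.0393), np.float64(-0.0038), np.float64(0.0012)]
[0, 0, np.float64(-4.86), np.float64(0.0394), np.float64(-0.0005), np.float64(0.0012)]
[0, 0, np.float64(-4.86), np.float64(0.0393), np.float64(0.0028), np.float64(0.0012)]
[0, 0, np.float64(-4.86), np.float64(0.039), np.float64(0.0062), np.float64(0.0012)]
[0, 0, np.float64(-4.86), np.float64(0.0383), np.float64(0.0094), np.float64(0.0012)]
[0, 0, np.float64(-4.86), np.float64(0.0374), np.float64(0.0126), np.float64(0.0012)]
[0, 0, np.float64(-4.86), np.float64(0.0362), np.float64(0.0158), np.float64(0.0012)]
[0, 0, np.float64(-4.86), np.float64(0.0347), np.float64(0.0188), np.float64(0.0012)]
[0, 0, np.float64(-4.86), np.float64(0.033), np.float64(0.0216), np.float64(0.0012)]
[0, 0, np.float64(-4.86), np.float64(0.031), np.float64(0.0243), np.float64(0.0012)]
```

Call:
apply_moves(
  moves=[
    [0,0,-4.86,0.0304,-0.0251,0.001,0],
    [0,0,-4.86,0.0324,-0.0225,0.001,0],
    [0,0,-4.86,0.0342,-0.0196,0.001,0],
    [0,0,-4.86,0.0357,-0.0167,0.001,0],
    [0,0,-4.86,0.037,-0.0136,0.001,0],
    [0,0,-4.86,0.038,-0.0104,0.001,0],
    [0,0,-4.86,0.0388,-0.0072,0.001,0],
    [0,0,-4.86,0.0393,-0.0038,0.001,0],
    [0,0,-4.86,0.0394,-0.0005,0.001,0],
    [0,0,-4.86,0.0393,0.0028,0.001,0],
    [0,0,-4.86,0.039,0.0062,0.001,0],
    [0,0,-4.86,0.0383,0.0094,0.001,0],
  ],
)

```text
clock: 1.15
eef_pos: [0.41, -0.1036, 0.2285]
tool_rot: [0.79, 0.613, -0.001, 0.0]
force: [-0.1, -1.1, 0.6]
finger_gap: 0.0853
```

Run:
```python
from h import *
plan([.524,.044,.225],98)
```

```text
yaw 75.5775874172996 dy 22.422412582700417 tilt [ 3.18132507e-02 -9.68692176e-02  2.68931285e-05] n 5 dist [ 0.11403253  0.14756556 -0.00351473]
[0, 0, np.float64(-4.48), np.float64(0.0343), np.float64(0.0147), np.float64(0.0007)]
[0, 0, np.float64(-4.48), np.float64(0.033), np.float64(0.0174), np.float64(0.0007)]
[0, 0, np.float64(-4.48), np.float64(0.0315), np.float64(0.0199), np.float64(0.0007)]
[0, 0, np.float64(-4.48), np.float64(0.0299), np.float64(0.0223), np.float64(0.0007)]
[0, 0, np.float64(-4.48), np.float64(0.0281), np.float64(0.0246), np.float64(0.0007)]
```

Call:
apply_moves(
  moves=[
    [0,0,-4.5,0.034,0.015,0.001,0],
    [0,0,-4.5,0.033,0.0175,0.001,0],
    [0,0,-4.5,0.0315,0.02,0.001,0],
    [0,0,-4.5,0.03,0.0225,0.001,0],
    [0,0,-4.5,0.028,0.0245,0,0],
    [0,0,0,0,0,0,0],
  ],
)

```text
clock: 1.65
eef_pos: [0.5294, 0.0603, 0.2224]
tool_rot: [0.643, 0.766, 0.0, 0.0]
force: [0.4, -0.4, 0.4]
finger_gap: 0.0853
```

Run:
```python
from h import *
s=st();w=cap('wrist','wrist1.png');print(proj(w,[.513,.1275,.095]))
```

```text
{'clock': np.float64(1.65), 'joint_positions': array([ 0.1132,  0.2833, -0.1662,  1.1204,  0.0003,  1.5108]), 'dq': array([-0.0168, -0.0214, -0.0531,  0.0459, -0.064 ,  0.0131]), 'effort': array([  1.4761, -40.8905,  24.835 ,   0.2356,   0.2742,  -0.1351]), 'eef_pos': array([0.5294, 0.0603, 0.2224]), 'tool_rot': array([0.6433, 0.7656, 0.0004, 0.0002]), 'force': array([ 0.4282, -0.4032,  0.4203]), 'wrist_torque': array([-0.0509, -0.0901,  0.0175]), 'finger_gap': np.float64(0.0853)}
[315.6726 126.8773]
```

View pics/wrist1.png

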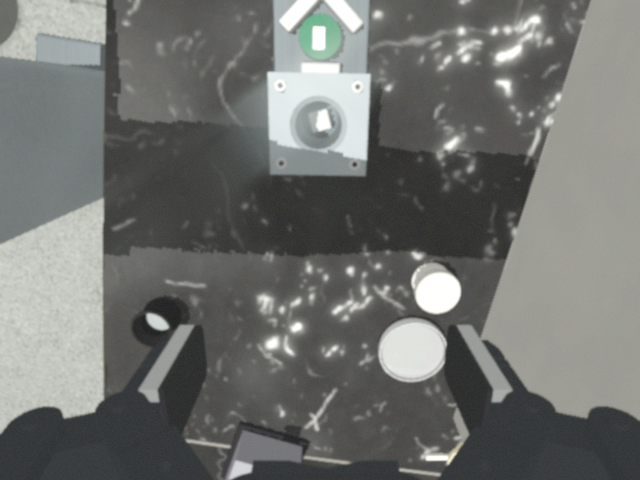

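Run:
```python
from h import *
c=load('wrist1.png')['color'][:,:,::-1]
cv2.imwrite('pics/z1.png',cv2.resize(c[60:180,260:380],None,fx=5,fy=5,interpolation=cv2.INTER_CUBIC))
g=c[98:148,294:344].astype(float);cv2.imwrite('pics/z2.png',cv2.resize(np.clip((g/255)**.5*255,0,255).astype('uint8'),None,fx=12,fy=12,interpolation=cv2.INTER_CUBIC))
```

```text
(no output)
```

View pics/z1.png

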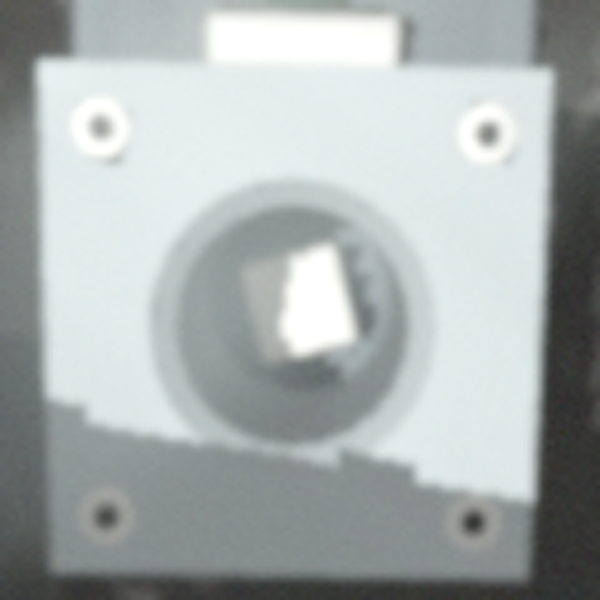

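View pics/z2.png

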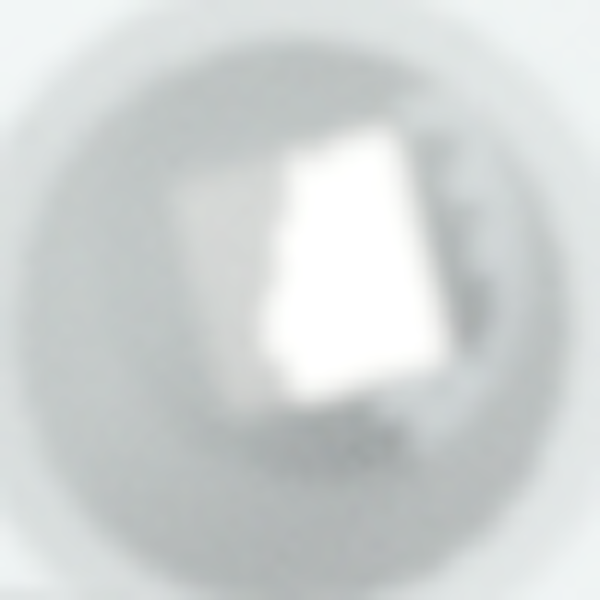

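Run:
```python
from h import *
w=load('wrist1.png')
def quad(n,pts,ox,oy,f,z):
    q=np.array([onz(w,(x+.5)/f-.5+ox,(y+.5)/f-.5+oy,z) for x,y in pts]); print(n,'ctr',q.mean(0),'sides',[round(float(np.linalg.norm(q[i]-q[i-1])),4) for i in range(4)],'angs',[round(float(np.degrees(np.arctan2(*(q[i]-q[i-1])[1::-1]))),1) for i in range(4)])
quad('tower',[(36,60),(555,70),(530,583),(52,577)],260,60,5,.095)
quad('screws',[(100,128),(487,133),(473,521),(106,516)],260,60,5,.095)
quad('stem',[(178,185),(400,125),(455,355),(235,410)],294,98,12,.032)
quad('hole',[(150,320),(292,180),(434,320),(292,460)],260,60,5,.095)
plan([.5129,-.223,.26],278,turn=180)
```

```text
tower ctr [0.51438829 0.12834056 0.095     ] sides [0.0585, 0.0585, 0.0582, 0.0579] angs [99.5, 8.9, -81.1, -170.7]
screws ctr [0.51414939 0.12850141 0.095     ] sides [0.0439, 0.044, 0.044, 0.0441] angs [99.1, 9.3, -80.9, -170.8]
stem ctr [0.51462685 0.12896518 0.032     ] sides [0.0136, 0.0138, 0.0138, 0.0138] angs [114.1, 24.5, -65.9, -156.4]
hole ctr [0.51405158 0.12942192 0.095     ] sides [0.0231, 0.0228, 0.0227, 0.0232] angs [145.6, 53.0, -33.3, -125.9]
yaw 99.74681376789361 dy 180 tilt [ 1.35098991e-01 -7.82384844e-02  9.22401868e-05] n 26 dist [-0.01422658 -0.28116281  0.03781765]
[0, 0, -6.92, np.float64(-0.0106), np.float64(-0.0024), np.float64(-0.0015)]
[0, 0, -6.92, np.float64(-0.0102), np.float64(-0.0036), np.float64(-0.0015)]
[0, 0, -6.92, np.float64(-0.0097), np.float64(-0.0048), np.float64(-0.0015)]
[0, 0, -6.92, np.float64(-0.009), np.float64(-0.006), np.float64(-0.0015)]
[0, 0, -6.92, np.float64(-0.0083), np.float64(-0.007), np.float64(-0.0015)]
[0, 0, -6.92, np.float64(-0.0073), np.float64(-0.008), np.float64(-0.0015)]
[0, 0, -6.92, np.float64(-0.0063), np.float64
[... 771 characters left out ...]
 np.float64(-0.0015)]
[0, 0, -6.92, np.float64(0.007), np.float64(-0.0083), np.float64(-0.0015)]
[0, 0, -6.92, np.float64(0.008), np.float64(-0.0073), np.float64(-0.0015)]
[0, 0, -6.92, np.float64(0.0088), np.float64(-0.0063), np.float64(-0.0015)]
[0, 0, -6.92, np.float64(0.0095), np.float64(-0.0052), np.float64(-0.0015)]
[0, 0, -6.92, np.float64(0.01), np.float64(-0.0041), np.float64(-0.0015)]
[0, 0, -6.92, np.float64(0.0105), np.float64(-0.0028), np.float64(-0.0015)]
[0, 0, -6.92, np.float64(0.0107), np.float64(-0.0015), np.float64(-0.0015)]
[0, 0, -6.92, np.float64(0.0108), np.float64(-0.0002), np.float64(-0.0015)]
[0, 0, -6.92, np.float64(0.0108), np.float64(0.0011), np.float64(-0.0015)]
```

The wrist crop shows the stem inside the shaft, with its corners at about (309,113), (327,108), (332,128) and (314,132). It is turned about 15° counter-clockwise from the fixture. Next I go to the key, turning the wrist a half turn so there is room for the clockwise rotation.

Call:
apply_moves(
  moves=[
    [0,0,-6.9,-0.0106,-0.0024,-0.0015,0],
    [0,0,-6.9,-0.0102,-0.0036,-0.0015,0],
    [0,0,-6.9,-0.0097,-0.0048,-0.0015,0],
    [0,0,-6.9,-0.009,-0.006,-0.0015,0],
    [0,0,-6.9,-0.0083,-0.007,-0.0015,0],
    [0,0,-6.9,-0.0073,-0.008,-0.0015,0],
    [0,0,-6.9,-0.0063,-0.0088,-0.0015,0],
    [0,0,-6.9,-0.0052,-0.0095,-0.0015,0],
    [0,0,-6.9,-0.0041,-0.01,-0.0015,0],
    [0,0,-6.9,-0.0028,-0.0105,-0.0015,0],
    [0,0,-6.9,-0.0015,-0.0107,-0.0015,0],
    [0,0,-6.9,-0.0002,-0.0108,-0.0015,0],
  ],
)

```text
clock: 2.7
eef_pos: [0.5081, -0.0844, 0.2375]
tool_rot: [-0.048, 0.999, -0.002, -0.011]
force: [-0.7, -0.0, 0.6]
finger_gap: 0.0852
```

Run:
```python
from h import *
s=st()
x=R.from_quat(s['tool_rot']).as_matrix()[:,0];y=np.degrees(np.arctan2(x[1],x[0]))
plan([.5129,-.223,.26],278,turn=278-y%360)
```

```text
{'clock': np.float64(2.7), 'joint_positions': array([-0.1592,  0.2616, -0.1568,  1.1732, -0.0091, -0.2551]), 'dq': array([-0.2834,  0.0061,  0.0573,  0.0641, -0.0113, -1.7556]), 'effort': array([  1.4344, -40.5154,  24.9043,   0.1452,  -0.0271,   1.4619]), 'eef_pos': array([ 0.5081, -0.0844,  0.2375]), 'tool_rot': array([-0.0479,  0.9988, -0.0023, -0.0111]), 'force': array([-0.6966, -0.0026,  0.5678]), 'wrist_torque': array([ 0.0624, -0.0411,  0.0234]), 'finger_gap': np.float64(0.0852)}
yaw -174.50623536020893 dy 92.50623536020893 tilt [ 0.205   1.2864 -0.0023] n 14 dist [ 0.0048 -0.1386  0.0225]
[0, 0, np.float64(-6.61), np.float64(0.0006), np.float64(-0.0099), np.float64(-0.0016)]
[0, 0, np.float64(-6.61), np.float64(0.0017), np.float64(-0.0098), np.float64(-0.0016)]
[0, 0, np.float64(-6.61), np.float64(0.0028), np.float64(-0.0095), np.float64(-0.0016)]
[0, 0, np.float64(-6.61), np.float64(0.0039), np.float64(-0.0091), np.float64(-0.0016)]
[0, 0, np.float64(-6.61), np.float64(0.0049), np.float64(-0.0086), np.float64(-0.0016)]
[0, 0, np.float64(-6.61), np.float64(0.0059), np.float64(-0.008), np.float64(-0.0016)]
[0, 0, np.float64(-6.61), np.float64(0.0068), np.float64(-0.0072), np.float64(-0.0016)]
[0, 0, np.float64(-6.61), np.float64(0.0076), np.float64(-0.0064), np.float64(-0.0016)]
[0, 0, np.float64(-6.61), np.float64(0.0082), np.float64(-0.0055), np.float64(-0.0016)]
[0, 0, np.float64(-6.61), np.float64(0.0088), np.float64(-0.0045), np.float64(-0.0016)]
[0, 0, np.float64(-6.61), np.float64(0.0093), np.float64(-0.0035), np.float64(-0.0016)]
[0, 0, np.float64(-6.61), np.float64(0.0096), np.float64(-0.0024), np.float64(-0.0016)]
[0, 0, np.float64(-6.61), np.float64(0.0098), np.float64(-0.0012), np.float64(-0.0016)]
[0, 0, np.float64(-6.61), np.float64(0.0099), np.float64(-0.0001), np.float64(-0.0016)]
```

Call:
apply_moves(
  moves=[
    [0,0,-6.6,0.0006,-0.0099,-0.0016,0],
    [0,0,-6.6,0.0017,-0.0098,-0.0016,0],
    [0,0,-6.6,0.0028,-0.0095,-0.0016,0],
    [0,0,-6.6,0.0039,-0.0091,-0.0016,0],
    [0,0,-6.6,0.0049,-0.0086,-0.0016,0],
    [0,0,-6.6,0.0059,-0.008,-0.0016,0],
    [0,0,-6.6,0.0068,-0.0072,-0.0016,0],
    [0,0,-6.6,0.0076,-0.0064,-0.0016,0],
    [0,0,-6.6,0.0082,-0.0055,-0.0016,0],
    [0,0,-6.6,0.0088,-0.0045,-0.0016,0],
    [0,0,-6.6,0.007,-0.003,-0.0016,0],
    [0,0,-5,0.005,-0.001,0,0],
  ],
)

```text
clock: 3.7
eef_pos: [0.4952, -0.2121, 0.2549]
tool_rot: [-0.679, 0.734, 0.011, -0.017]
force: [0.7, -0.1, -0.2]
finger_gap: 0.0852
```

Call:
apply_moves(
  moves=[
    [0,0,0,0,0,0,0],
  ],
)

```text
clock: 3.78
eef_pos: [0.4937, -0.2137, 0.2547]
tool_rot: [-0.679, 0.734, 0.012, -0.017]
force: [-0.6, -0.1, 0.4]
finger_gap: 0.0857
```

Run:
```python
from h import *
s=st();w=cap('wrist','wrist2.png');print(proj(w,[.513,-.2235,.157]))
plan([.5129,-.223,.26],278)
```

```text
{'clock': np.float64(3.7833), 'joint_positions': array([-0.3964,  0.3049, -0.0507,  1.2506, -0.0213, -1.8879]), 'dq': array([-0.0183, -0.0147, -0.0189,  0.0091,  0.0063,  0.0592]), 'effort': array([ -0.0219, -42.9674,  25.5611,   0.2971,  -0.1176,  -0.647 ]), 'eef_pos': array([ 0.4937, -0.2137,  0.2547]), 'tool_rot': array([-0.6785,  0.7343,  0.0117, -0.017 ]), 'force': array([-0.5517, -0.0556,  0.3848]), 'wrist_torque': array([-0.0137, -0.0254, -0.0024]), 'finger_gap': np.float64(0.0857)}
[283.1028 239.2592]
yaw -94.67100174893875 dy 12.671001748938806 tilt [-2.3179  0.5176  0.0105] n 2 dist [ 0.0193 -0.0097  0.0052]
[0, 0, np.float64(-6.34), np.float64(0.0041), np.float64(-0.01), np.float64(-0.0026)]
[0, 0, np.float64(-6.34), np.float64(0.0051), np.float64(-0.0095), np.float64(-0.0026)]
```

View pics/wrist2.png

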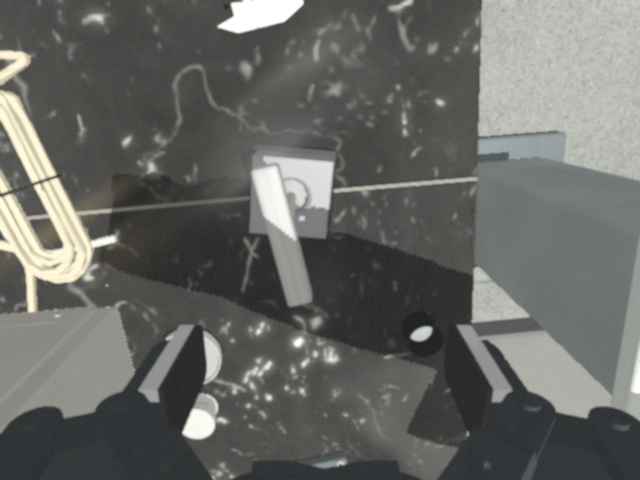

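Run:
```python
from h import *
w=load('wrist2.png');c=w['color'][:,:,::-1]
cv2.imwrite('pics/z3.png',cv2.resize(c[150:320,220:340],None,fx=4.5,fy=4.5,interpolation=cv2.INTER_CUBIC)[:600])
```

```text
(no output)
```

View pics/z3.png

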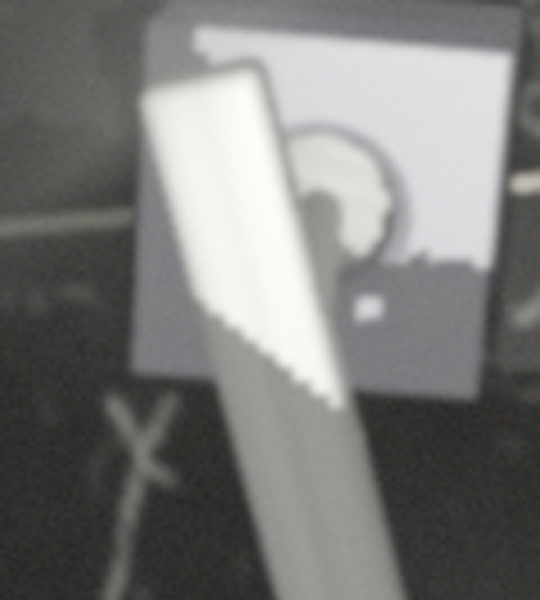

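Run:
```python
from h import *
w=load('wrist2.png')
q=np.array([onz(w,u,v,.157) for u,v in [(251.6,171),(276,164.4),(311.5,300),(288,305.5)]]);print(q.mean(0))
for i in range(4):
    d=q[i]-q[i-1];print(np.linalg.norm(d),np.degrees(np.arctan2(d[1],d[0])))
# hole floor/stand top
q=np.array([onz(w,x/4.5+220,y/4.5+150,.045) for x,y in [(150,15),(522,10),(478,398),(132,372)]]);print(q.mean(0))
print(onz(w,340/4.5+220,198/4.5+150,.045))
plan([.513,-.223,.20],278)
```

```text
[ 0.5132048  -0.22375735  0.157     ]
0.08132036805752475 -82.29885104245501
0.013487752115840789 -169.88615394442502
0.08157727122693384 98.29665204898616
0.014327122636004592 8.962161980442824
[ 0.51224807 -0.22487555  0.045     ]
[ 0.50867602 -0.22571891  0.045     ]
yaw -94.67100174893875 dy 12.671001748938806 tilt [-2.3179109   0.51760804  0.01047146] n 2 dist [ 0.01938477 -0.00972271 -0.05477162]
[0, 0, np.float64(-6.34), np.float64(0.0041), np.float64(-0.0101), np.float64(0.0274)]
[0, 0, np.float64(-6.34), np.float64(0.0051), np.float64(-0.0095), np.float64(0.0274)]
```

Call:
apply_moves(
  moves=[
    [1.2,-0.3,-6.3,0.004,-0.01,0.01,0],
    [1.1,-0.2,-6.3,0.005,-0.0095,0.01,0],
    [0,0,0,0,0,0,0],
    [0,0,0,0,0,0,0],
  ],
)

```text
clock: 4.17
eef_pos: [0.5092, -0.223, 0.234]
tool_rot: [0.752, -0.659, -0.003, -0.001]
force: [-0.4, 0.3, -0.4]
finger_gap: 0.0859
```

Run:
```python
from h import *
plan([.5132,-.2238,.20],278)
```

```text
yaw -82.45459114350403 dy 0.45459114350410346 tilt [-8.41352813e-02 -3.38644324e-01 -2.48639811e-04] n 1 dist [ 0.0039722  -0.00081256 -0.03396613]
[0, 0, np.float64(-0.45), np.float64(0.0013), np.float64(-0.0038), np.float64(0.034)]
```

Call:
apply_moves(
  moves=[
    [0.1,0.3,-0.4,0.0013,-0.0038,0.02,0],
    [0,0,0,0,0,0.015,0],
    [0,0,0,0,0,0,0],
    [0,0,0,0,0,0,0],
  ],
)

```text
clock: 4.5
eef_pos: [0.5114, -0.2225, 0.2005]
tool_rot: [0.75, -0.662, -0.0, 0.0]
force: [-0.9, 0.4, 0.8]
finger_gap: 0.0855
```

Run:
```python
from h import *
plan([.5132,-.2238,.145],278)
w=cap('wrist','wrist3.png');c=w['color'][:,:,::-1]
```

```text
yaw -82.86089108392612 dy 0.8608910839261625 tilt [-4.90888901e-02 -2.10436260e-02 -9.01469816e-06] n 2 dist [ 0.0017987  -0.00128412 -0.0554651 ]
[0, 0, np.float64(-0.43), np.float64(0.0007), np.float64(-0.0008), np.float64(0.0277)]
[0, 0, np.float64(-0.43), np.float64(0.0008), np.float64(-0.0008), np.float64(0.0277)]
```

View pics/wrist3.png

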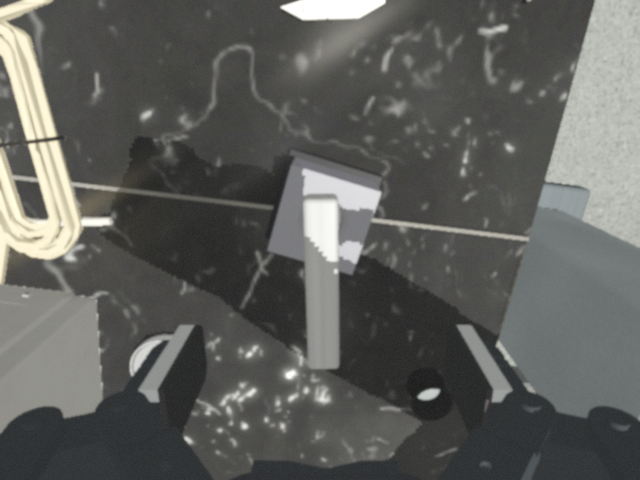

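Call:
apply_moves(
  moves=[
    [0,0,-0.5,0.001,-0.001,0.025,0],
    [0,0,-0.4,0.001,-0.001,0.02,0],
    [0,0,0,0,0,0.008,0],
    [0,0,0,0,0,0,0],
    [0,0,0,0,0,0,0],
  ],
)

```text
clock: 4.97
eef_pos: [0.5163, -0.2249, 0.1526]
tool_rot: [0.754, -0.657, 0.004, -0.001]
force: [-0.3, 0.5, -0.1]
finger_gap: 0.0855
```

Run:
```python
from h import *
plan([.5132,-.2238,.145],278)
w=cap('wrist','wrist4.png');c=w['color'][:,:,::-1]
```

```text
yaw -82.20556006187374 dy 0.20556006187371167 tilt [ 0.34685504  0.23200926 -0.00070227] n 1 dist [-0.00312735  0.00105415 -0.00760165]
[0, 0, np.float64(-0.21), np.float64(-0.0015), np.float64(0.003), np.float64(0.0076)]
```

View pics/wrist4.png

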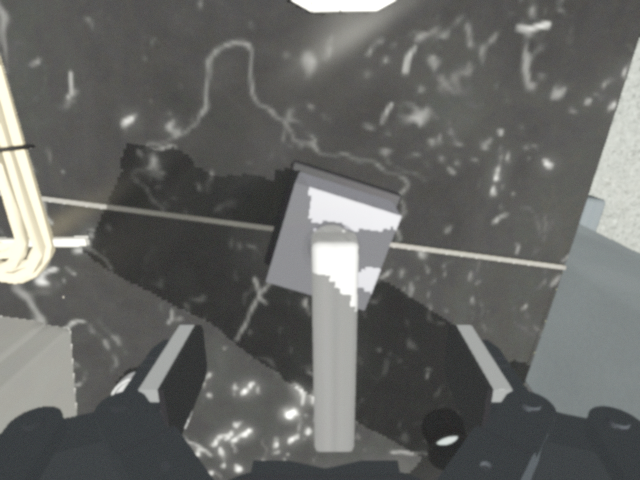

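Call:
apply_moves(
  moves=[
    [-0.3,-0.2,-0.2,-0.0015,0.003,0.0076,0],
    [0,0,0,0,0,0,0],
    [0,0,0,0,0,0,0],
  ],
)

```text
clock: 5.27
eef_pos: [0.5147, -0.2244, 0.1477]
tool_rot: [0.755, -0.656, 0.003, -0.001]
force: [0.1, 0.2, 0.3]
finger_gap: 0.0854
```

Run:
```python
from h import *
plan([.5132,-.2238,.145],278)
```

```text
yaw -82.01394683378379 dy 0.013946833783847978 tilt [ 0.26799502  0.17129787 -0.00040061] n 1 dist [-0.00151268  0.00063975 -0.00265891]
[0, 0, np.float64(-0.01), np.float64(-0.0008), np.float64(0.0014), np.float64(0.0027)]
```

Call:
apply_moves(
  moves=[
    [-0.4,-0.3,0,-0.001,0.002,0.004,0],
    [0,0,0,0,0,0,0.3],
    [0,0,0,0,0,0,0.6],
    [0,0,0,0,0,0,1],
    [0,0,0,0,0,0,1],
    [0,0,0,0,0,0,1],
    [0,0,0,0,0,0,1],
  ],
)

```text
clock: 5.85
eef_pos: [0.5131, -0.224, 0.1446]
tool_rot: [0.754, -0.656, -0.001, -0.0]
force: [1.9, -1.3, 0.3]
finger_gap: 0.0144
```

Run:
```python
from h import *
st();plan([.5132,-.2238,.145],278)
```

```text
{'clock': np.float64(5.85), 'joint_positions': array([-0.4121,  0.3802, -0.2343,  0.958 ,  0.0008, -2.1219]), 'dq': array([ 0.0002, -0.0062,  0.0129,  0.0046,  0.0002, -0.0004]), 'effort': array([ -0.0361, -41.8376,  21.7986,  -0.2648,  -0.0108,   0.0087]), 'eef_pos': array([ 0.5131, -0.224 ,  0.1446]), 'tool_rot': array([ 0.7545, -0.6563, -0.001 , -0.0001]), 'force': array([ 1.8825, -1.3352,  0.3451]), 'wrist_torque': array([-0.0508, -0.064 , -0.0044]), 'finger_gap': np.float64(0.0144)}
yaw -82.03825823426142 dy 0.038258234261434154 tilt [-0.0642 -0.0954 -0.0001] n 1 dist [0.0001 0.0002 0.0004]
[0, 0, np.float64(-0.04), np.float64(-0.0002), np.float64(-0.0001), np.float64(-0.0004)]
```

Call:
apply_moves(
  moves=[
    [0,0,0,0,0,-0.008,1],
    [0,0,0,0,0,-0.015,1],
    [0,0,0,0,0,-0.02,1],
    [0,0,0,0,0,-0.02,1],
    [0,0,0,0,0,-0.02,1],
    [0,0,0,0,0,-0.02,1],
  ],
)

```text
clock: 6.35
eef_pos: [0.5097, -0.2229, 0.2463]
tool_rot: [0.754, -0.656, -0.007, 0.002]
force: [0.2, 0.6, -3.0]
finger_gap: 0.0139
```

Run:
```python
from h import *
st();plan([.514,.128,.265],294.4)
cap('wrist','wrist5.png');cap('scene','scene5.png')
```

```text
{'clock': np.float64(6.35), 'joint_positions': array([-0.4123,  0.3244, -0.0436,  1.2175, -0.    , -2.1219]), 'dq': array([ 0.0001, -0.0961,  0.5121,  0.6224,  0.0006, -0.0006]), 'effort': array([ -0.0099, -45.382 ,  25.021 ,  -0.5238,  -0.0016,  -0.0001]), 'eef_pos': array([ 0.5097, -0.2229,  0.2463]), 'tool_rot': array([ 0.7544, -0.6564, -0.007 ,  0.0022]), 'force': array([ 0.1872,  0.5604, -2.9605]), 'wrist_torque': array([-0.0091, -0.0289, -0.0354]), 'finger_gap': np.float64(0.0139)}
yaw -82.05220287503496 dy 16.452202875034914 tilt [-0.7184 -0.4407 -0.0028] n 9 dist [0.0043 0.3509 0.0187]
[0, 0, np.float64(-1.83), np.float64(-0.0386), np.float64(-0.0059), np.float64(-0.0021)]
[0, 0, np.float64(-1.83), np.float64(-0.0383), np.float64(-0.0071), np.float64(-0.0021)]
[0, 0, np.float64(-1.83), np.float64(-0.0381), np.float64(-0.0083), np.float64(-0.0021)]
[0, 0, np.float64(-1.83), np.float64(-0.0378), np.float64(-0.0095), np.float64(-0.0021)]
[0, 0, np.float64(-1.83), np.float64(-0.0375), np.float64(-0.0107), np.float64(-0.0021)]
[0, 0, np.float64(-1.83), np.float64(-0.0371), np.float64(-0.0119), np.float64(-0.0021)]
[0, 0, np.float64(-1.83), np.float64(-0.0367), np.float64(-0.0131), np.float64(-0.0021)]
[0, 0, np.float64(-1.83), np.float64(-0.0363), np.float64(-0.0143), np.float64(-0.0021)]
[0, 0, np.float64(-1.83), np.float64(-0.0358), np.float64(-0.0154), np.float64(-0.0021)]
```

View pics/wrist5.png

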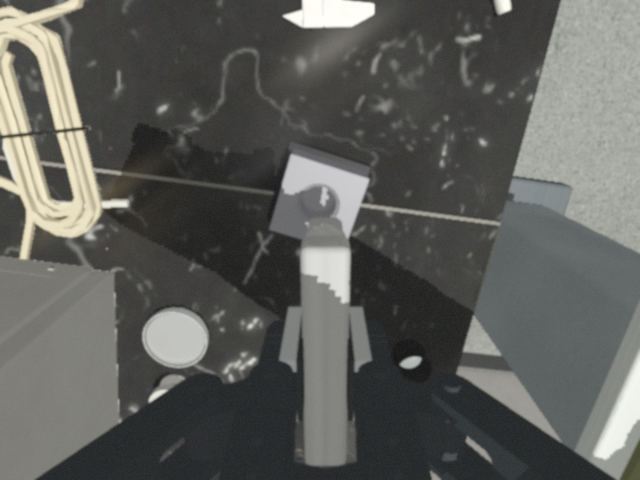

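View pics/scene5.png

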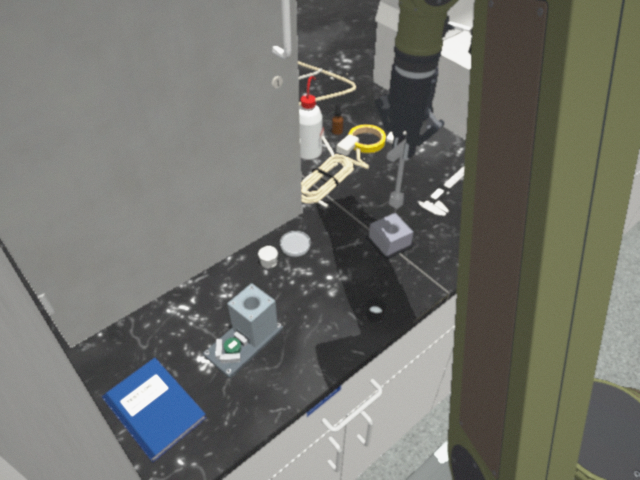

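Call:
apply_moves(
  moves=[
    [0.4,0.2,-1.8,-0.02,-0.003,-0.01,1],
    [0.3,0.2,-1.8,-0.035,-0.006,-0.008,1],
    [0,0,-1.8,-0.038,-0.007,-0.003,1],
    [0,0,-1.8,-0.038,-0.009,0,1],
    [0,0,-1.8,-0.038,-0.01,0,1],
    [0,0,-1.8,-0.037,-0.011,0,1],
    [0,0,-1.8,-0.037,-0.012,0,1],
    [0,0,-1.8,-0.035,-0.0135,0,1],
    [0,0,-1,-0.018,-0.008,0,1],
    [0,0,-1,-0.009,-0.004,0,1],
    [0,0,0,0,0,0,1],
  ],
)

```text
clock: 7.37
eef_pos: [0.506, 0.1044, 0.2577]
tool_rot: [0.843, -0.539, -0.002, 0.003]
force: [-0.3, -0.2, -3.0]
finger_gap: 0.014
```

Run:
```python
from h import *
w=load('wrist5.png');c=w['color'][:,:,::-1]
st();plan([.514,.128,.265],294.4)
cap('wrist','wrist6.png');cap('top','top6.png');cap('scene','scene6.png')
for n,b in [('top6',(150,330,200,320)),('scene6',(180,340,200,380))]:
    c=load(n+'.png')['color'][:,:,::-1];cv2.imwrite('pics/z_%s.png'%n,cv2.resize(c[b[2]:b[3],b[0]:b[1]],None,fx=4,fy=4,interpolation=cv2.INTER_CUBIC)[:600])
```

```text
{'clock': np.float64(7.3667), 'joint_positions': array([ 0.2047,  0.2455, -0.1254,  1.2064, -0.0022, -1.7994]), 'dq': array([ 0.0112,  0.0065, -0.0252, -0.0046, -0.0286,  0.001 ]), 'effort': array([  0.9268, -41.0835,  26.5392,   0.054 ,   0.1686,   0.032 ]), 'eef_pos': array([0.506 , 0.1044, 0.2577]), 'tool_rot': array([ 0.8426, -0.5386, -0.0015,  0.0031]), 'force': array([-0.264 , -0.25  , -3.0177]), 'wrist_torque': array([-0.0404, -0.0008, -0.0131]), 'finger_gap': np.float64(0.014)}
yaw -65.17300923147496 dy -0.42699076852500184 tilt [-0.3892  0.0404  0.0001] n 1 dist [0.008  0.0236 0.0073]
[0, 0, np.float64(0.43), np.float64(-0.0181), np.float64(-0.0172), np.float64(-0.0073)]
```

View pics/wrist6.png

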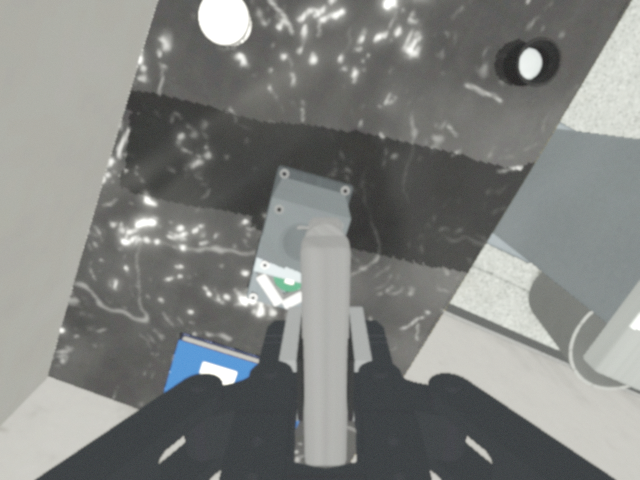

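View pics/z_scene6.png

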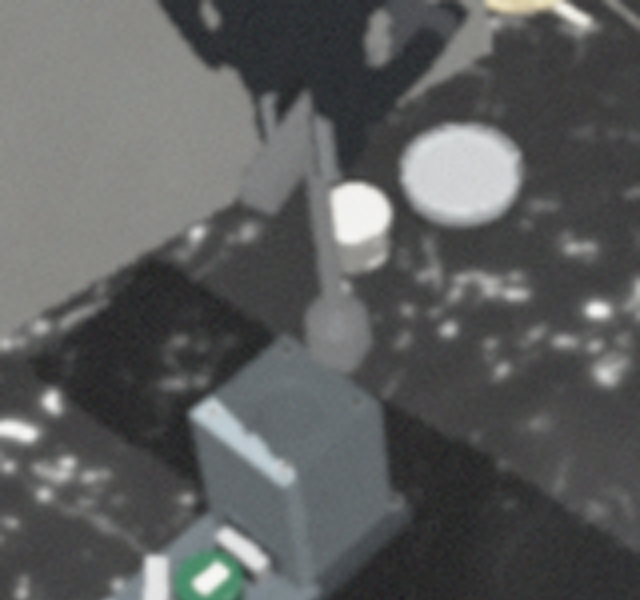

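View pics/z_top6.png

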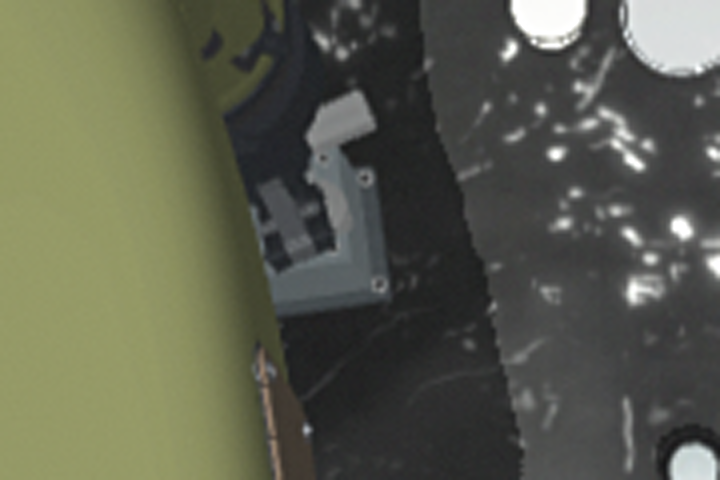

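Call:
apply_moves(
  moves=[
    [0.3,0,0.3,-0.018,-0.017,0,1],
    [0,0,0,0,0,0,1],
    [0.1,0,0.1,-0.008,-0.007,0,1],
    [0,0,0,0,0,0,1],
    [0,0,0,0,0,0,1],
  ],
)

```text
clock: 7.93
eef_pos: [0.5189, 0.1281, 0.2578]
tool_rot: [0.836, -0.549, 0.002, 0.002]
force: [-0.6, -0.5, -2.3]
finger_gap: 0.0138
```

Run:
```python
from h import *
plan([.514,.128,.237],294.4)
```

```text
yaw -66.62539964333398 dy 1.0253996433339125 tilt [-6.34504467e-02  2.93925317e-01  1.62749644e-04] n 1 dist [-0.00492487 -0.00010122 -0.0207826 ]
[0, 0, np.float64(-1.03), np.float64(-0.0019), np.float64(0.0046), np.float64(0.0208)]
```

Call:
apply_moves(
  moves=[
    [0.1,-0.3,-1,-0.002,0.0046,0.01,1],
    [0,0,0,0,0,0.01,1],
    [0,0,0,0,0,0,1],
    [0,0,0,0,0,0,1],
  ],
)

```text
clock: 8.27
eef_pos: [0.5145, 0.1248, 0.238]
tool_rot: [0.839, -0.544, 0.001, -0.0]
force: [0.6, 1.0, -2.3]
finger_gap: 0.014
```

Run:
```python
from h import *
plan([.514,.128,.237],294.4)
```

```text
yaw -65.85051966571379 dy 0.2505196657137958 tilt [ 9.70173295e-02  6.51725589e-02 -5.51774483e-05] n 1 dist [-0.00052514  0.00320482 -0.00103254]
[0, 0, np.float64(-0.25), np.float64(-0.0031), np.float64(-0.0008), np.float64(0.001)]
```

Call:
apply_moves(
  moves=[
    [0,0,-0.2,-0.0035,-0.001,0,1],
    [0,0,0,0,0,0,1],
    [0,0,0,0,0,0,1],
  ],
)

```text
clock: 8.52
eef_pos: [0.5143, 0.1277, 0.2391]
tool_rot: [0.84, -0.543, 0.001, -0.001]
force: [0.1, -0.5, -2.3]
finger_gap: 0.0134
```

Run:
```python
from h import *
plan([.514,.128,.237],294.4)
s=cap('scene','scene7.png');c=s['color'][:,:,::-1]
cv2.imwrite('pics/z7.png',cv2.resize(c[240:340,205:305],None,fx=6,fy=6,interpolation=cv2.INTER_CUBIC))
p=r.state()['eef_pos']; print(proj(s,[p[0],p[1],p[2]-.1346]),proj(s,[.514,.128,.095]))
```

```text
yaw -65.73696757118773 dy 0.13696757118771075 tilt [ 1.34223217e-01  8.82417825e-02 -1.03359303e-04] n 1 dist [-0.00032784  0.00030152 -0.00211619]
[0, 0, np.float64(-0.14), np.float64(-0.0004), np.float64(0.0002), np.float64(0.0021)]
[250.22880897 298.87615836] [250.79973534 302.38480611]
```

View pics/z7.png

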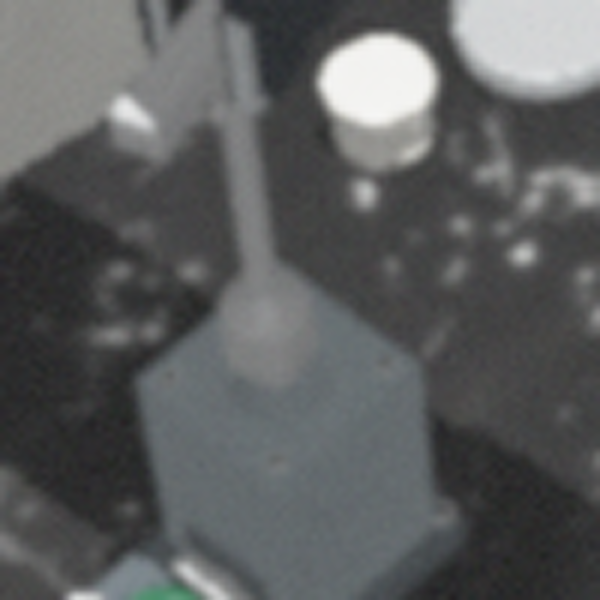

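Run:
```python
from h import *
s=load('scene7.png');c=s['color'][:,:,::-1]
p=r.state()['eef_pos']
def z(P): 
    u=proj(s,P); return ((u-[225,270])*12+5.5).round(0)
g=np.clip((c[270:320,225:275].astype(float)-40)*2,0,255).astype('uint8')
im=cv2.resize(g,None,fx=12,fy=12,interpolation=cv2.INTER_CUBIC)
cv2.imwrite('pics/z8.png',im)
for h in [0,.022,.04,.06]: print(h,z([p[0],p[1],p[2]-.1346+h]))
b=cv2.resize(np.clip((c[225:300,215:275].astype(float)-20)*1.6,0,255).astype('uint8'),None,fx=8,fy=8,interpolation=cv2.INTER_CUBIC)
cv2.imwrite('pics/z9.png',b)
for h in [.022,.06,.10,.133]: print(h,((proj(s,[p[0],p[1],p[2]-.1346+h])-[215,225])*8+3.5).round(0))
```

```text
0 [308. 352.]
0.022 [294. 259.]
0.04 [282. 180.]
0.06 [268.  90.]
0.022 [276. 532.]
0.06 [259. 420.]
0.1 [239. 293.]
0.133 [222. 182.]
```

View pics/z8.png

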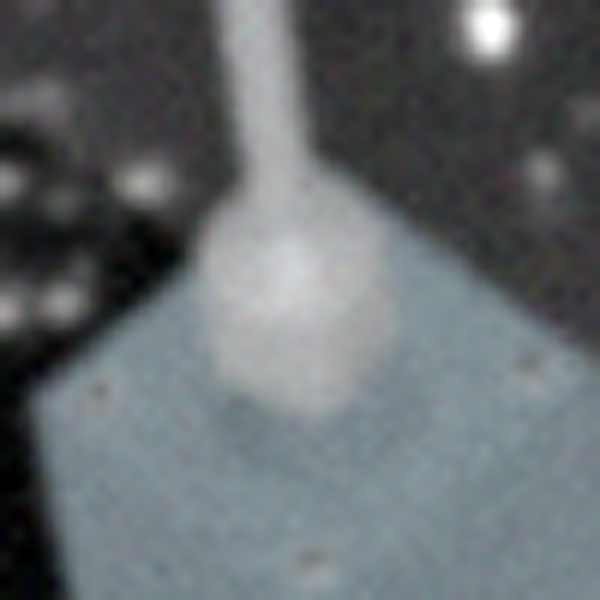

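View pics/z9.png

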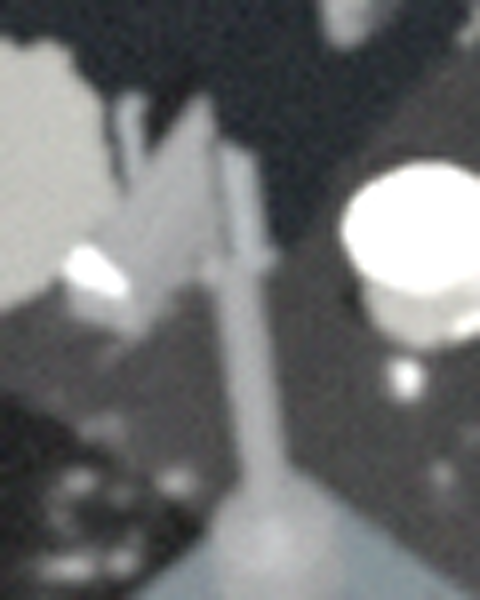

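Run:
```python
from h import *
# mount check: bar lateral in wrist5/6 vs tool y=0
for f,pts in [('wrist5.png',[(302,260),(349,260),(304,440),(350,440)]),('wrist6.png',[(303,255),(349,255),(305,440),(351,440)])]:
    w=load(f);Rm=cv2.Rodrigues(np.array(w['rvec'],float))[0];o=-Rm.T@np.array(w['tvec'],float).ravel()
    # tool frame from camera: use offset found at start
    z=o[2]-.1275+.005+.007  # approx bar top z: TCP z +.005+.007
    q=np.array([onz(w,u,v,z) for u,v in pts]);print(f,'TCPest z',o[2]-.1275,q.round(4))
w=load('wrist5.png');print('stand hole wrist5',onz(w,322,201,.045))
c=w['color'][:,:,::-1][130:260,250:390];cv2.imwrite('pics/z10.png',cv2.resize(c,None,fx=4.5,fy=4.5,interpolation=cv2.INTER_CUBIC))
```

```text
wrist5.png TCPest z 0.24576830214500933 [[ 0.5224 -0.2588  0.2578]
 [ 0.5087 -0.2606  0.2578]
 [ 0.5135 -0.1918  0.2578]
 [ 0.4976 -0.1938  0.2578]]
wrist6.png TCPest z 0.2579493530540479 [[0.5292 0.072  0.2699]
 [0.517  0.0664 0.2699]
 [0.5009 0.1343 0.2699]
 [0.4864 0.1276 0.2699]]
stand hole wrist5 [ 0.5106667  -0.22632427  0.045     ]
```

View pics/z10.png

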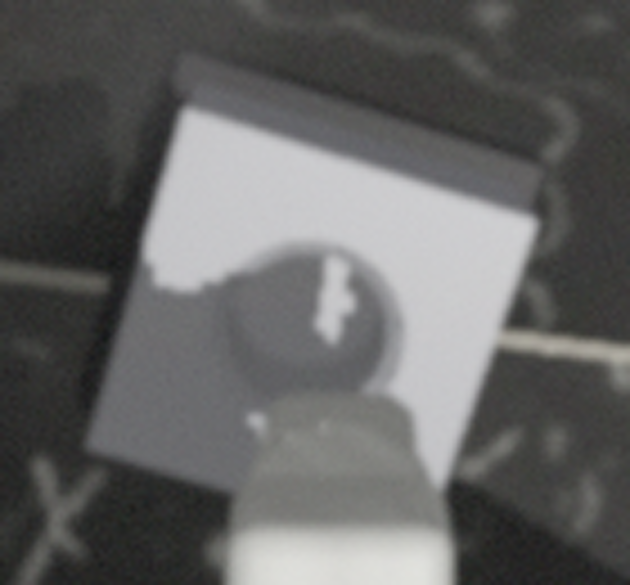

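Call:
apply_moves(
  moves=[
    [0,0,0,0,0,0.006,1],
    [0,0,0,0,0,0.005,1],
    [0,0,0,0,0,0,1],
  ],
)

```text
clock: 8.82
eef_pos: [0.5159, 0.1283, 0.2294]
tool_rot: [0.84, -0.543, 0.003, -0.002]
force: [-0.6, 0.2, 1.6]
finger_gap: 0.0135
```

Call:
apply_moves(
  moves=[
    [0,0,0,0,0,0.004,1],
    [0,0,0,0,0,0,1],
  ],
)

```text
clock: 8.98
eef_pos: [0.5179, 0.1288, 0.23]
tool_rot: [0.84, -0.542, 0.006, -0.005]
force: [0.1, -0.8, -2.9]
finger_gap: 0.0138
```

Run:
```python
from h import *
st();plan([.5140,.1275,.237],294.4)
s=cap('scene','scene8.png');c=s['color'][:,:,::-1]
p=r.state()['eef_pos']
g=np.clip((c[270:320,225:275].astype(float)-40)*2,0,255).astype('uint8')
cv2.imwrite('pics/z11.png',cv2.resize(g,None,fx=12,fy=12,interpolation=cv2.INTER_CUBIC))
```

```text
{'clock': np.float64(8.9833), 'joint_positions': array([ 0.2446,  0.2707, -0.1638,  1.1211, -0.0013, -1.7504]), 'dq': array([ 0.0005, -0.0213,  0.0314,  0.0112, -0.0002, -0.0005]), 'effort': array([ -0.0262, -43.104 ,  26.8807,  -0.1916,  -0.0185,   0.0004]), 'eef_pos': array([0.5179, 0.1288, 0.23  ]), 'tool_rot': array([ 0.8401, -0.5424,  0.0057, -0.0051]), 'force': array([ 0.108 , -0.7882, -2.8871]), 'wrist_torque': array([ 0.0246,  0.0395, -0.0267]), 'finger_gap': np.float64(0.0138)}
yaw -65.69902478887931 dy 0.0990247888793192 tilt [ 0.841   0.2298 -0.0017] n 1 dist [-0.0039 -0.0013  0.007 ]
[0, 0, np.float64(-0.1), np.float64(-0.0004), np.float64(0.0041), np.float64(-0.007)]
```

View pics/z11.png

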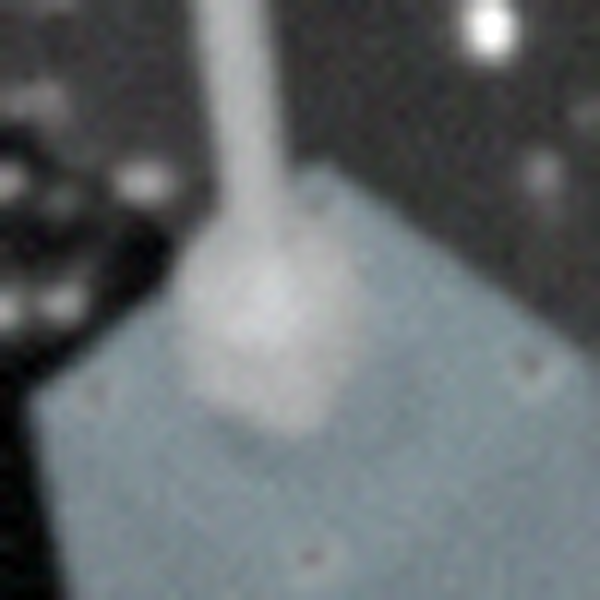

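Call:
apply_moves(
  moves=[
    [-0.8,-0.2,-0.1,-0.0004,0.004,-0.006,1],
    [0,0,0,0,0,0,1],
    [0,0,0,0,0,0,1],
  ],
)

```text
clock: 9.28
eef_pos: [0.5137, 0.1276, 0.2347]
tool_rot: [0.841, -0.542, 0.0, 0.0]
force: [-0.4, -0.5, -2.8]
finger_gap: 0.0142
```

Run:
```python
from h import *
plan([.5140,.1275,.237],294.4)
```

```text
yaw -65.58871167116449 dy -0.01128832883546238 tilt [-1.78452553e-02  1.35025820e-02  2.10274672e-06] n 1 dist [ 2.90504248e-04 -9.48626201e-05  2.30606713e-03]
[0, 0, np.float64(0.01), np.float64(0.0002), np.float64(-0.0002), np.float64(-0.0023)]
```

Call:
apply_moves(
  moves=[
    [0,0,0,0,0,0.004,1],
    [0,0,0,0,0,0,1],
  ],
)

```text
clock: 9.45
eef_pos: [0.5135, 0.1276, 0.2291]
tool_rot: [0.841, -0.542, -0.0, 0.001]
force: [-0.3, -0.1, -3.3]
finger_gap: 0.0143
```

Call:
apply_moves(
  moves=[
    [0,0,0,0,0,0.003,1],
  ],
)

```text
clock: 9.53
eef_pos: [0.5137, 0.1277, 0.2258]
tool_rot: [0.841, -0.542, -0.0, 0.0]
force: [0.7, 0.1, -1.2]
finger_gap: 0.0137
```

Run:
```python
from h import *
plan([.5140,.1275,.228],294.4)
```

```text
yaw -65.58699476744036 dy -0.01300523255963526 tilt [-5.82450313e-02  7.08912537e-03  3.60328779e-06] n 1 dist [ 0.00029327 -0.00015827  0.00224764]
[0, 0, np.float64(0.01), np.float64(0.0003), np.float64(-0.0002), np.float64(-0.0022)]
```

Call:
apply_moves(
  moves=[
    [0,0,0,0,0,0.003,1],
    [0,0,0,0,0,0.002,1],
  ],
)

```text
clock: 9.7
eef_pos: [0.5131, 0.1276, 0.219]
tool_rot: [0.841, -0.542, -0.001, 0.001]
force: [0.0, -0.5, -2.2]
finger_gap: 0.0141
```

Call:
apply_moves(
  moves=[
    [0,0,0,0,0,0.003,1],
    [0,0,0,0,0,0.003,1],
  ],
)

```text
clock: 9.87
eef_pos: [0.5129, 0.1275, 0.212]
tool_rot: [0.841, -0.542, -0.001, 0.001]
force: [-0.4, -0.8, -2.6]
finger_gap: 0.014
```

Run:
```python
from h import *
st();plan([.5140,.1275,.228],294.4)
```

```text
{'clock': np.float64(9.8667), 'joint_positions': array([ 0.2438,  0.2849, -0.1919,  1.0976, -0.0003, -1.7531]), 'dq': array([-0.0039,  0.0219, -0.0782, -0.0983,  0.0003, -0.0006]), 'effort': array([  0.001 , -42.7768,  25.8848,   0.1611,  -0.0011,   0.    ]), 'eef_pos': array([0.5129, 0.1275, 0.212 ]), 'tool_rot': array([ 0.8406, -0.5416, -0.0011,  0.0014]), 'force': array([-0.3556, -0.8081, -2.5702]), 'wrist_torque': array([-0.0092,  0.0099,  0.025 ]), 'finger_gap': np.float64(0.014)}
yaw -65.58418348987483 dy -0.01581651012520524 tilt [-0.2037 -0.02   -0.    ] n 1 dist [0.0011 0.     0.016 ]
[0, 0, np.float64(0.02), np.float64(0.0005), np.float64(-0.001), np.float64(-0.016)]
```

Call:
apply_moves(
  moves=[
    [0.15,0,0,0.0003,-0.0007,0.004,1],
    [0.1,0,0,0.0001,-0.0003,0.004,1],
    [0.1,0,0,0.0001,-0.0002,0.004,1],
  ],
)

```text
clock: 10.12
eef_pos: [0.5143, 0.1276, 0.1988]
tool_rot: [0.841, -0.542, 0.001, -0.001]
force: [0.1, 0.6, -1.7]
finger_gap: 0.0138
```

Run:
```python
from h import *
plan([.5137,.1276,.19],294.4)
```

```text
yaw -65.5825913674618 dy -0.01740863253826319 tilt [ 1.75241759e-01 -2.02842675e-02  3.10202038e-05] n 1 dist [-6.36343019e-04  2.76905763e-05 -8.77757732e-03]
[0, 0, np.float64(0.02), np.float64(-0.0003), np.float64(0.0006), np.float64(0.0088)]
```

Call:
apply_moves(
  moves=[
    [-0.1,0,0,-0.0001,0.0003,0.004,1],
    [0,0,0,0,0,0.004,1],
    [0.05,0,0,0,-0.0001,0.004,1],
  ],
)

```text
clock: 10.37
eef_pos: [0.514, 0.1275, 0.1854]
tool_rot: [0.841, -0.542, 0.0, -0.001]
force: [0.5, 0.1, -1.9]
finger_gap: 0.014
```

Run:
```python
from h import *
plan([.5137,.1276,.175],294.4)
```

```text
yaw -65.5865968608865 dy -0.013403139113506768 tilt [ 1.21212566e-01 -1.94433181e-02  2.05667451e-05] n 1 dist [-3.05300575e-04  8.72767158e-05 -1.03673844e-02]
[0, 0, np.float64(0.01), np.float64(-0.0002), np.float64(0.0002), np.float64(0.0104)]
```

Call:
apply_moves(
  moves=[
    [0,0,0,0,0,0.004,1],
    [-0.05,0,0,-0.0001,0.0002,0.004,1],
    [0,0,0,0,0,0.003,1],
    [0,0,0,0,0,0.001,1],
  ],
)

```text
clock: 10.7
eef_pos: [0.5133, 0.1275, 0.1712]
tool_rot: [0.841, -0.542, -0.0, -0.0]
force: [-1.5, -0.4, -1.9]
finger_gap: 0.014
```

Run:
```python
from h import *
plan([.5137,.1276,.167],294.4)
```

```text
yaw -65.584364040822 dy -0.015635959178098346 tilt [ 6.58457720e-04 -3.41905530e-02  1.96463285e-07] n 1 dist [ 0.00036846  0.00013618 -0.00418495]
[0, 0, np.float64(0.02), np.float64(0.0), np.float64(-0.0004), np.float64(0.0042)]
```

Call:
apply_moves(
  moves=[
    [0,0,0,0.0001,-0.0003,0.002,1],
    [0,0,0,0,0,0,1],
  ],
)

```text
clock: 10.87
eef_pos: [0.5135, 0.1274, 0.1686]
tool_rot: [0.841, -0.542, -0.0, 0.0]
force: [-0.1, -0.6, -2.4]
finger_gap: 0.0141
```

Call:
apply_moves(
  moves=[
    [0,0,0,0,0,0.001,1],
    [0,0,0,0,0,0,1],
  ],
)

```text
clock: 11.03
eef_pos: [0.5138, 0.1275, 0.1677]
tool_rot: [0.841, -0.542, -0.0, -0.0]
force: [0.7, -0.6, -2.1]
finger_gap: 0.0138
```

Call:
apply_moves(
  moves=[
    [0,0,0,0,0,0.001,1],
    [0,0,0,0,0,0,1],
  ],
)

```text
clock: 11.2
eef_pos: [0.514, 0.1276, 0.1669]
tool_rot: [0.841, -0.542, -0.0, -0.0]
force: [-0.5, -0.1, -1.8]
finger_gap: 0.0137
```

Call:
apply_moves(
  moves=[
    [0,0,0,0,0,0.001,1],
    [0,0,0,0,0,0,1],
  ],
)

```text
clock: 11.37
eef_pos: [0.5142, 0.1276, 0.1661]
tool_rot: [0.841, -0.542, 0.0, -0.001]
force: [-0.5, 0.4, -2.5]
finger_gap: 0.0144
```

Call:
apply_moves(
  moves=[
    [0,0,0,0,0,0.001,1],
    [0,0,0,0,0,0,1],
  ],
)

```text
clock: 11.53
eef_pos: [0.5141, 0.1276, 0.1651]
tool_rot: [0.841, -0.542, 0.0, -0.001]
force: [-0.3, -0.4, -3.0]
finger_gap: 0.0139
```

Call:
apply_moves(
  moves=[
    [0,0,0,0,0,0.001,1],
    [0,0,0,0,0,0,1],
  ],
)

```text
clock: 11.7
eef_pos: [0.514, 0.1276, 0.164]
tool_rot: [0.841, -0.542, 0.0, -0.0]
force: [-0.5, -0.8, -2.1]
finger_gap: 0.0138
```

Call:
apply_moves(
  moves=[
    [0,0,0,0,0,0.0015,1],
    [0,0,0,0,0,0,1],
  ],
)

```text
clock: 11.87
eef_pos: [0.514, 0.1275, 0.1623]
tool_rot: [0.841, -0.542, 0.0, -0.0]
force: [0.3, 0.2, -2.9]
finger_gap: 0.014
```

Call:
apply_moves(
  moves=[
    [0,0,0,0,0,0.0015,1],
    [0,0,0,0,0,0,1],
  ],
)

```text
clock: 12.03
eef_pos: [0.514, 0.1275, 0.1606]
tool_rot: [0.841, -0.542, 0.0, -0.0]
force: [0.8, -0.1, -1.9]
finger_gap: 0.0137
```

Call:
apply_moves(
  moves=[
    [0,0,0,0,0,0.0015,1],
    [0,0,0,0,0,0,1],
  ],
)

```text
clock: 12.2
eef_pos: [0.514, 0.1275, 0.1589]
tool_rot: [0.841, -0.542, 0.0, -0.0]
force: [0.1, 0.4, -2.7]
finger_gap: 0.0142
```

Call:
apply_moves(
  moves=[
    [0,0,0,0,0,0.0015,1],
    [0,0,0,0,0,0,1],
  ],
)

```text
clock: 12.37
eef_pos: [0.514, 0.1275, 0.1572]
tool_rot: [0.841, -0.542, 0.0, -0.0]
force: [-0.2, 0.2, -2.0]
finger_gap: 0.0144
```

Call:
apply_moves(
  moves=[
    [0,0,0,0,0,0.0015,1],
    [0,0,0,0,0,0,1],
  ],
)

```text
clock: 12.53
eef_pos: [0.514, 0.1275, 0.1556]
tool_rot: [0.841, -0.542, 0.0, -0.0]
force: [0.1, 1.0, -2.1]
finger_gap: 0.0139
```

Call:
apply_moves(
  moves=[
    [0,0,0,0,0,0.001,1],
    [0,0,0,0,0,0,1],
  ],
)

```text
clock: 12.7
eef_pos: [0.514, 0.1275, 0.1544]
tool_rot: [0.841, -0.542, 0.0, -0.0]
force: [-0.8, 0.6, -1.7]
finger_gap: 0.014
```

Call:
apply_moves(
  moves=[
    [0,0,0,0,0,0.001,1],
    [0,0,0,0,0,0,1],
  ],
)

```text
clock: 12.87
eef_pos: [0.514, 0.1275, 0.1533]
tool_rot: [0.841, -0.542, 0.0, -0.0]
force: [0.0, 0.2, -2.7]
finger_gap: 0.014
```

Call:
apply_moves(
  moves=[
    [0,0,0,0,0,0.0006,1],
    [0,0,0,0,0,0,1],
  ],
)

```text
clock: 13.03
eef_pos: [0.5141, 0.1276, 0.1527]
tool_rot: [0.841, -0.542, 0.0, -0.0]
force: [-0.9, 1.2, -2.2]
finger_gap: 0.0139
```

Call:
apply_moves(
  moves=[
    [0,0,0,0,0,0.0006,1],
    [0,0,0,0,0,0,1],
  ],
)

```text
clock: 13.2
eef_pos: [0.5144, 0.1276, 0.1526]
tool_rot: [0.841, -0.542, 0.0, -0.001]
force: [0.1, 0.1, -1.5]
finger_gap: 0.0137
```

Call:
apply_moves(
  moves=[
    [0,0,5,0,0,0,1],
    [0,0,5,0,0,0,1],
    [0,0,5,0,0,0,1],
  ],
)

```text
clock: 13.45
eef_pos: [0.5136, 0.1274, 0.1526]
tool_rot: [0.76, -0.65, -0.0, -0.0]
force: [0.4, 0.4, -1.8]
finger_gap: 0.0141
```

```bash
cat > q.py <<'E'
from h import *
s=r.state();print('t',s['clock'],'F',s['force'],'T',s['wrist_torque'],'p',s['eef_pos'],'q6',s['joint_positions'][5],'e6',s['effort'][5],'gap',s['finger_gap'])
x=R.from_quat(s['tool_rot']).as_matrix()[:,0];y=np.degrees(np.arctan2(x[1],x[0]));print('yaw',y,'tilt',(down(y).inv()*R.from_quat(s['tool_rot'])).as_rotvec(degrees=True))
E
python3 q.py
```

```text
t 13.45 F [ 0.37170191  0.40580096 -1.82499206] T [0.00947432 0.08090738 0.09122419] p [0.51363067 0.12739357 0.15261283] q6 -1.4825616261215222 e6 -0.8142954669892788 gap 0.01412131131109477
yaw -81.13512236397072 tilt [ 1.60935104e-02 -1.76808020e-02  2.48313381e-06]
```

Call:
apply_moves(
  moves=[
    [0,0,5,0,0,0,1],
    [0,0,5,0,0,0,1],
    [0,0,5,0,0,0,1],
    [0,0,5,0,0,0,1],
    [0,0,5,0,0,0,1],
  ],
)

```text
clock: 13.87
eef_pos: [0.5136, 0.1275, 0.1526]
tool_rot: [-0.592, 0.806, 0.0, 0.0]
force: [-1.2, -1.0, -2.3]
finger_gap: 0.0139
```

```bash
python3 q.py
```

```text
t 13.8667 F [-1.24833639 -0.95062326 -2.32268817] T [-0.05948901  0.04881298  0.15717881] p [0.51362354 0.12749336 0.15260919] q6 -1.0250002765836883 e6 -0.8005319908261299 gap 0.013884144024059453
yaw -107.34257901313809 tilt [ 1.58570468e-02 -3.22147922e-02  4.45784564e-06]
```

Call:
apply_moves(
  moves=[
    [0,0,5,0,0,0,1],
    [0,0,5,0,0,0,1],
    [0,0,5,0,0,0,1],
    [0,0,5,0,0,0,1],
  ],
)

```text
clock: 14.2
eef_pos: [0.5137, 0.1275, 0.1526]
tool_rot: [-0.436, 0.9, -0.0, 0.0]
force: [0.5, -0.4, -2.2]
finger_gap: 0.0137
```

```bash
python3 q.py
```

```text
t 14.2 F [ 0.4823493  -0.3600489  -2.17756033] T [-0.00116471  0.00855153  0.11583516] p [0.51369693 0.12749906 0.1525976 ] q6 -0.6589192897289999 e6 -0.7993878610432148 gap 0.013692920946957888
yaw -128.31180415554752 tilt [ 2.05305637e-02 -3.83350369e-02  6.86821930e-06]
```

Call:
apply_moves(
  moves=[
    [0,0,4,0,0,0,1],
    [0,0,4,0,0,0,1],
    [0,0,4,0,0,0,1],
  ],
)

```text
clock: 14.45
eef_pos: [0.5137, 0.1275, 0.1526]
tool_rot: [-0.335, 0.942, -0.0, 0.0]
force: [0.3, -0.2, -1.9]
finger_gap: 0.0138
```

```bash
python3 q.py
```

```text
t 14.45 F [ 0.33447614 -0.19882287 -1.87851452] T [-0.03631365  0.05567652  0.1057482 ] p [0.51373463 0.12752069 0.15259955] q6 -0.43897917182060214 e6 -0.5594410188496113 gap 0.013810542679239595
yaw -140.90557201213147 tilt [ 2.53163160e-02 -4.41840000e-02  9.76141863e-06]
```

Call:
apply_moves(
  moves=[
    [0,0,4,0,0,0,1],
    [0,0,4,0,0,0,1],
  ],
)

```text
clock: 14.62
eef_pos: [0.5138, 0.1275, 0.1526]
tool_rot: [-0.265, 0.964, -0.0, 0.0]
force: [-0.0, 0.8, -1.7]
finger_gap: 0.0143
```

```bash
python3 q.py
```

```text
t 14.6167 F [-0.04529266  0.83666213 -1.66652872] T [0.01059981 0.04354043 0.19231381] p [0.513757   0.12753309 0.15259901] q6 -0.2930534968717713 e6 -0.5599946156144142 gap 0.014278776290619842
yaw -149.26024871295613 tilt [ 2.88438473e-02 -4.81907818e-02  1.21301052e-05]
```

Call:
apply_moves(
  moves=[
    [0,0,3,0,0,0,1],
    [0,0,3,0,0,0,1],
  ],
)

```text
clock: 14.78
eef_pos: [0.5138, 0.1275, 0.1526]
tool_rot: [-0.212, 0.977, -0.0, 0.001]
force: [-0.0, 0.0, -2.2]
finger_gap: 0.014
```

```bash
python3 q.py; python3 -c "
from h import *
c=cap('scene','scene9.png')['color'][:,:,::-1];cv2.imwrite('pics/z12.png',cv2.resize(c[270:380,195:305],None,fx=5,fy=5,interpolation=cv2.INTER_CUBIC))"
```

```text
t 14.7833 F [-0.01293268  0.02785426 -2.20909418] T [-0.0367217   0.08560942  0.20326461] p [0.51376076 0.12752406 0.15260257] q6 -0.1830315226604661 e6 -0.3772595152258873 gap 0.014014253348467719
yaw -155.56054487040117 tilt [ 3.20468136e-02 -5.47393001e-02  1.53084602e-05]
```

View pics/z12.png

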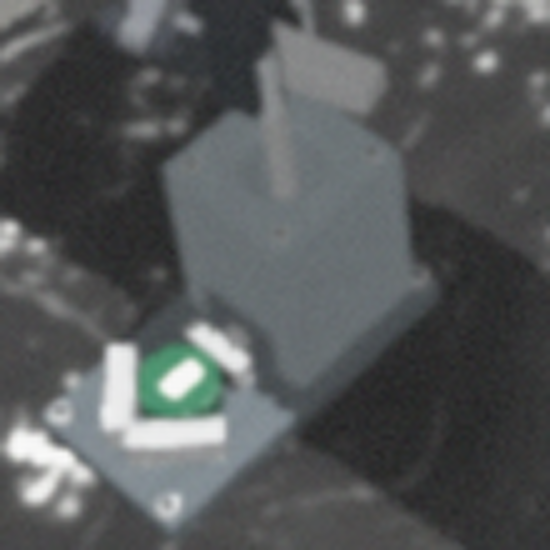

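The jaw has come forward and the specimen is almost in the V. I'll keep turning in small steps and watch the torque.

Call:
apply_moves(
  moves=[
    [0,0,2,0,0,0,1],
    [0,0,1.5,0,0,0,1],
  ],
)

```text
clock: 15.0
eef_pos: [0.5137, 0.1275, 0.1526]
tool_rot: [-0.181, 0.983, -0.0, 0.001]
force: [-0.6, 1.0, -2.3]
finger_gap: 0.0141
```

```bash
python3 q.py
```

```text
t 15.0 F [-0.595877    0.96288745 -2.27893722] T [-0.04817567  0.01764804  0.20489812] p [0.5137489  0.12752193 0.15260948] q6 -0.12070610250153212 e6 -0.022029406973160803 gap 0.014051501655484485
yaw -159.12812850482496 tilt [ 3.43258350e-02 -5.64562776e-02  1.69114470e-05]
```

Call:
apply_moves(
  moves=[
    [0,0,1.5,0,0,0,1],
    [0,0,0,0,0,0,1],
  ],
)

```text
clock: 15.17
eef_pos: [0.5138, 0.1275, 0.1526]
tool_rot: [-0.169, 0.986, -0.0, 0.001]
force: [-0.2, 0.0, -2.7]
finger_gap: 0.0139
```

```bash
python3 q.py
```

```text
t 15.1667 F [-0.19383324  0.04963289 -2.72287976] T [-0.03795519  0.0541255   0.1331041 ] p [0.51375169 0.12754441 0.15259499] q6 -0.0956348942001053 e6 0.32710871659219265 gap 0.01393226103550086
yaw -160.55917923108402 tilt [ 3.84280434e-02 -5.82016507e-02  1.95178062e-05]
```

Call:
apply_moves(
  moves=[
    [0,0,1.5,0,0,0,1],
  ],
)

```text
clock: 15.25
eef_pos: [0.5138, 0.1275, 0.1526]
tool_rot: [-0.157, 0.988, -0.0, 0.001]
force: [-0.1, -0.6, -2.1]
finger_gap: 0.0141
```

```bash
python3 q.py
```

```text
t 15.25 F [-0.14144042 -0.58208039 -2.09654264] T [-0.04944627  0.00852058  0.15679987] p [0.51376952 0.12753476 0.15261997] q6 -0.07081701918419589 e6 -0.21107972133904696 gap 0.014090465887335552
yaw -161.9789290918064 tilt [ 4.37016794e-02 -6.39414456e-02  2.43852951e-05]
```

Call:
apply_moves(
  moves=[
    [0,0,1.5,0,0,0,1],
  ],
)

```text
clock: 15.33
eef_pos: [0.5138, 0.1276, 0.1526]
tool_rot: [-0.144, 0.99, -0.0, 0.001]
force: [-0.7, 0.0, -2.4]
finger_gap: 0.0136
```

```bash
python3 q.py
```

```text
t 15.3333 F [-0.69888565  0.03052392 -2.38617266] T [-0.0412956   0.0384303   0.16243224] p [0.51376737 0.12755227 0.15259051] q6 -0.0448298308396143 e6 -0.06754267495125532 gap 0.013593088162218967
yaw -163.46490963197473 tilt [ 4.38307073e-02 -6.35888438e-02  2.43224235e-05]
```

Call:
apply_moves(
  moves=[
    [0,0,1.5,0,0,0,1],
  ],
)

```text
clock: 15.42
eef_pos: [0.5138, 0.1276, 0.1526]
tool_rot: [-0.131, 0.991, -0.0, 0.001]
force: [0.8, 0.2, -1.7]
finger_gap: 0.014
```

```bash
python3 q.py
```

```text
t 15.4167 F [ 0.78717715  0.17620286 -1.68514489] T [-0.02181688 -0.00791136  0.22575277] p [0.51376577 0.12755285 0.15259457] q6 -0.018301133609774124 e6 -0.07128885481506586 gap 0.01402442107593501
yaw -164.984131236271 tilt [ 4.32718029e-02 -6.50884551e-02  2.45785576e-05]
```

Call:
apply_moves(
  moves=[
    [0,0,1.5,0,0,0,1],
  ],
)

```text
clock: 15.5
eef_pos: [0.5138, 0.1275, 0.1526]
tool_rot: [-0.117, 0.993, -0.0, 0.001]
force: [0.3, -0.1, -2.1]
finger_gap: 0.0142
```

```bash
python3 q.py
```

```text
t 15.5 F [ 0.26897673 -0.06452087 -2.09101574] T [-0.07346406  0.00692973  0.26552632] p [0.51376904 0.12753352 0.15259242] q6 0.008271097888718737 e6 -0.04952481365762651 gap 0.014180767289291062
yaw -166.50680633829356 tilt [ 4.48449611e-02 -6.58129959e-02  2.57556642e-05]
```

Call:
apply_moves(
  moves=[
    [0,0,1.2,0,0,0,1],
  ],
)

```text
clock: 15.58
eef_pos: [0.5138, 0.1275, 0.1526]
tool_rot: [-0.107, 0.994, -0.0, 0.001]
force: [0.2, 0.1, -1.3]
finger_gap: 0.0139
```

```bash
python3 q.py
```

```text
t 15.5833 F [ 0.24067095  0.05651453 -1.33537366] T [-0.07416874 -0.01335884  0.20765398] p [0.51375869 0.12754167 0.15259182] q6 0.02977908645501025 e6 0.04883420770056546 gap 0.013928699635328968
yaw -167.7376110601013 tilt [ 4.41227488e-02 -6.55285999e-02  2.52313734e-05]
```

Call:
apply_moves(
  moves=[
    [0,0,1.2,0,0,0,1],
  ],
)

```text
clock: 15.67
eef_pos: [0.5138, 0.1276, 0.1526]
tool_rot: [-0.096, 0.995, -0.0, 0.001]
force: [0.7, -0.2, -1.3]
finger_gap: 0.014
```

```bash
python3 q.py
```

```text
t 15.6667 F [ 0.69708774 -0.17329966 -1.26597411] T [-0.01104545  0.05247486  0.25425569] p [0.51377329 0.1275689  0.15261483] q6 0.051542993490604413 e6 0.01676035753916949 gap 0.014001557566489046
yaw -168.98044744037855 tilt [ 4.53026453e-02 -7.16153681e-02  2.83124363e-05]
```

Call:
apply_moves(
  moves=[
    [0,0,1,0,0,0,1],
  ],
)

```text
clock: 15.75
eef_pos: [0.5138, 0.1276, 0.1526]
tool_rot: [-0.087, 0.996, -0.0, 0.001]
force: [-0.2, -0.6, -1.4]
finger_gap: 0.0138
```

```bash
python3 q.py; python3 -c "
from h import *
c=cap('scene','scene10.png')['color'][:,:,::-1];cv2.imwrite('pics/z13.png',cv2.resize(c[270:380,195:305],None,fx=5,fy=5,interpolation=cv2.INTER_CUBIC))"
```

```text
t 15.75 F [-0.17101556 -0.56782132 -1.35949365] T [0.00079979 0.00901773 0.2914321 ] p [0.51377446 0.12755322 0.15260609] q6 0.07004865741930623 e6 0.1430840604007244 gap 0.013799114942200765
yaw -170.03989039370168 tilt [ 4.83042695e-02 -7.31570652e-02  3.08382163e-05]
```

View pics/z13.png

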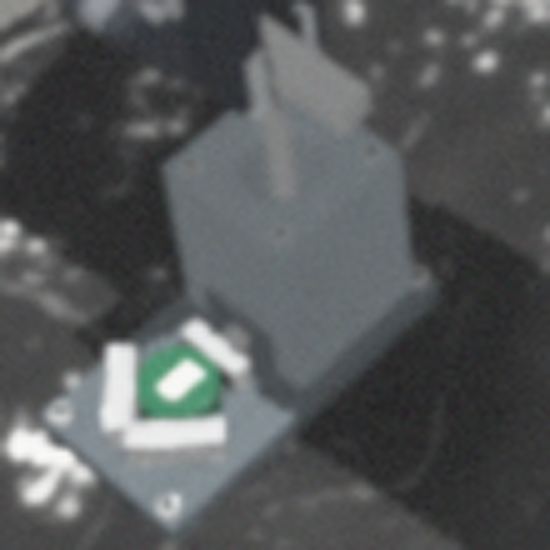

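Call:
apply_moves(
  moves=[
    [0,0,1,0,0,0,1],
  ],
)

```text
clock: 15.88
eef_pos: [0.5138, 0.1276, 0.1526]
tool_rot: [-0.078, 0.997, -0.0, 0.001]
force: [-0.1, 0.2, -2.0]
finger_gap: 0.0142
```

```bash
python3 q.py
```

```text
t 15.8833 F [-0.08304048  0.15624345 -2.00178382] T [-0.05002816  0.06897672  0.37498016] p [0.51377233 0.12756841 0.15260483] q6 0.08833736356875795 e6 0.11917911004275084 gap 0.014199950677739616
yaw -171.0854253335132 tilt [ 4.80921551e-02 -7.45423906e-02  3.12841972e-05]
```

Call:
apply_moves(
  moves=[
    [0,0,1,0,0,0,1],
  ],
)

```text
clock: 15.97
eef_pos: [0.5138, 0.1276, 0.1526]
tool_rot: [-0.069, 0.998, -0.0, 0.001]
force: [-0.0, -0.6, -2.1]
finger_gap: 0.014
```

```bash
python3 q.py
```

```text
t 15.9667 F [-0.00813222 -0.62582197 -2.11306275] T [-0.10663665  0.03341045  0.48398958] p [0.51375353 0.12757397 0.15261119] q6 0.10682373931134433 e6 0.29902425594627857 gap 0.014043456517682372
yaw -172.1418232484908 tilt [ 4.97688328e-02 -7.47014516e-02  3.24439675e-05]
```

Call:
apply_moves(
  moves=[
    [0,0,1,0,0,0,1],
  ],
)

```text
clock: 16.05
eef_pos: [0.5138, 0.1276, 0.1526]
tool_rot: [-0.059, 0.998, -0.0, 0.001]
force: [0.3, -0.6, -1.9]
finger_gap: 0.0141
```

```bash
python3 q.py
```

```text
t 16.05 F [ 0.26372354 -0.6495022  -1.85155546] T [-0.09829782  0.08673808  0.5200196 ] p [0.5137501  0.12758978 0.15260387] q6 0.12536925678963734 e6 0.38537501357495785 gap 0.014083982558436734
yaw -173.20200451011732 tilt [ 4.95676392e-02 -7.51029777e-02  3.24864946e-05]
```

Call:
apply_moves(
  moves=[
    [0,0,0,0,0,0,1],
  ],
)

```text
clock: 16.13
eef_pos: [0.5137, 0.1276, 0.1526]
tool_rot: [-0.059, 0.998, -0.0, 0.001]
force: [0.1, -0.2, -2.3]
finger_gap: 0.014
```

```bash
python3 q.py
```

```text
t 16.1333 F [ 0.12251794 -0.24053281 -2.3051571 ] T [-0.03882325  0.04093387  0.57682153] p [0.5137469  0.12763522 0.1525822 ] q6 0.1259988380300767 e6 0.6621650420129299 gap 0.013997789137166093
yaw -173.2314526116799 tilt [ 5.27764108e-02 -7.37357116e-02  3.39598052e-05]
```

Call:
apply_moves(
  moves=[
    [0,0,1,0,0,0,1],
  ],
)

```text
clock: 16.22
eef_pos: [0.5137, 0.1276, 0.1526]
tool_rot: [-0.05, 0.999, -0.0, 0.001]
force: [0.1, -0.0, -2.7]
finger_gap: 0.0141
```

```bash
python3 q.py;python3 -c "
from h import *
c=cap('scene','scene11.png')['color'][:,:,::-1];cv2.imwrite('pics/z14.png',cv2.resize(c[270:380,195:305],None,fx=5,fy=5,interpolation=cv2.INTER_CUBIC))
q=lambda f:load(f)['color'][325:370,205:260].astype(float)
print(abs(q('scene10.png')-q('scene11.png')).mean(), abs(q('scene9.png')-q('scene10.png')).mean())"
```

```text
t 16.2167 F [ 0.11209393 -0.00749725 -2.74210681] T [-0.10983566 -0.02457211  0.67300235] p [0.51374193 0.12761678 0.15259483] q6 0.14384893886299469 e6 0.36966701969504356 gap 0.014145961689081374
yaw -174.25134143238347 tilt [ 5.94451241e-02 -7.55515399e-02  3.91928669e-05]
2.3488215488215487 4.446329966329967
```

View pics/z14.png

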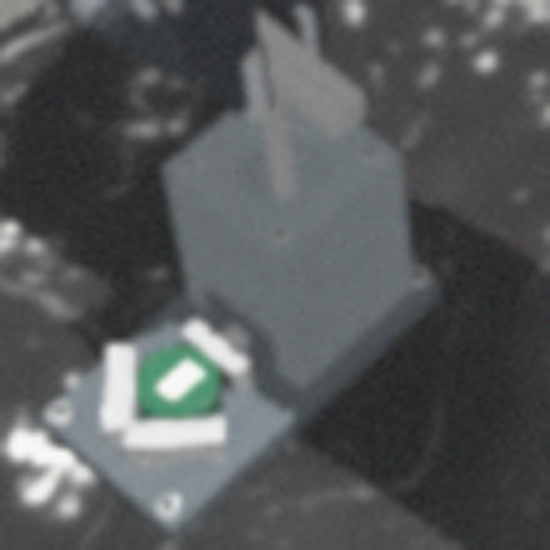

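The torque climbed to 0.67 N m, above the 0.3 N m the cam takes, and the jaw stopped moving, so the stop is reached. I'll back off inside the socket's slack and draw the key out.

Call:
apply_moves(
  moves=[
    [0,0,-4,0,0,0,1],
    [0,0,-4,0,0,0,1],
    [0,0,-2,0,0,0,1],
    [0,0,0,0,0,0,1],
  ],
)

```text
clock: 16.6
eef_pos: [0.5138, 0.1276, 0.1526]
tool_rot: [-0.137, 0.991, -0.0, 0.001]
force: [0.6, 0.1, -1.7]
finger_gap: 0.0142
```

```bash
python3 q.py
```

```text
t 16.6 F [ 0.6177537   0.05922954 -1.70378311] T [-0.00268108 -0.04211399  0.05268225] p [0.51382886 0.12757452 0.15260123] q6 -0.0317951559648761 e6 -0.2591251116245985 gap 0.014150202046452865
yaw -164.20837019465793 tilt [ 4.78414151e-02 -7.29294385e-02  3.04476895e-05]
```

Call:
apply_moves(
  moves=[
    [0,0,0,0,0,-0.002,1],
    [0,0,0,0,0,-0.003,1],
    [0,0,0,0,0,-0.003,1],
  ],
)

```text
clock: 16.85
eef_pos: [0.5135, 0.1275, 0.1604]
tool_rot: [-0.135, 0.991, -0.0, 0.0]
force: [0.1, -0.1, -2.6]
finger_gap: 0.0139
```

```bash
python3 q.py
```

```text
t 16.85 F [ 0.06468805 -0.0551311  -2.61614371] T [-0.02274851 -0.03533099 -0.00863056] p [0.5134705  0.12745483 0.16043513] q6 -0.027146332992975083 e6 -0.004326802591094747 gap 0.013888953869500485
yaw -164.4906903302258 tilt [ 2.37373717e-02 -9.09022713e-03  1.88301919e-06]
```

Call:
apply_moves(
  moves=[
    [0,0,0,0,0,-0.005,1],
    [0,0,0,0,0,-0.006,1],
    [0,0,0,0,0,-0.006,1],
    [0,0,0,0,0,-0.006,1],
  ],
)

```text
clock: 17.18
eef_pos: [0.5133, 0.1274, 0.1855]
tool_rot: [-0.134, 0.991, -0.0, -0.0]
force: [-0.5, -0.7, -1.7]
finger_gap: 0.0142
```

```bash
python3 q.py; python3 -c "
from h import *
plan([.5138,.1276,.25],-164.5,n=6)"
```

```text
t 17.1833 F [-0.4753286  -0.74729258 -1.70413948] T [ 0.02554656 -0.01594649  0.02397575] p [0.51328598 0.12740749 0.18549493] q6 -0.025332456963641524 e6 -0.0001764048874974833 gap 0.014241378377339643
yaw -164.59815173970318 tilt [ 1.70953279e-02  2.21928618e-02 -3.31083948e-06]
yaw -164.59815173970318 dy 0.0981517397031837 tilt [ 1.70953279e-02  2.21928618e-02 -3.31083948e-06] n 6 dist [0.00051402 0.00019251 0.06450507]
[0, 0, np.float64(-0.02), np.float64(-0.0001), np.float64(0.0), np.float64(-0.0108)]
[0, 0, np.float64(-0.02), np.float64(-0.0001), np.float64(0.0), np.float64(-0.0108)]
[0, 0, np.float64(-0.02), np.float64(-0.0001), np.float64(0.0), np.float64(-0.0108)]
[0, 0, np.float64(-0.02), np.float64(-0.0001), np.float64(0.0), np.float64(-0.0108)]
[0, 0, np.float64(-0.02), np.float64(-0.0001), np.float64(0.0), np.float64(-0.0108)]
[0, 0, np.float64(-0.02), np.float64(-0.0001), np.float64(0.0), np.float64(-0.0108)]
```

Call:
apply_moves(
  moves=[
    [0,0,0,-0.0005,0,-0.006,1],
    [0,0,0,-0.0001,0,-0.008,1],
    [0,0,0,-0.0001,0,-0.008,1],
    [0,0,0,-0.0001,0,-0.008,1],
  ],
)

```text
clock: 17.52
eef_pos: [0.514, 0.1276, 0.2191]
tool_rot: [-0.134, 0.991, -0.0, 0.0]
force: [-0.3, 1.2, -2.1]
finger_gap: 0.0142
```

```bash
python3 q.py
```

```text
t 17.5167 F [-0.25412774  1.19642321 -2.12299573] T [ 0.01628223  0.03076443 -0.01158731] p [0.5140445  0.12764495 0.21911477] q6 -0.024933249006397498 e6 -0.00011698608886945294 gap 0.014234706554747222
yaw -164.61428738390816 tilt [ 2.06815589e-02 -1.10437774e-02  1.99318814e-06]
```

Call:
apply_moves(
  moves=[
    [0,0,0,0,0,-0.01,1],
    [0,0,0,0,0,-0.012,1],
    [0,0,0,0,0,-0.012,1],
    [0,0,0,0,0,-0.005,1],
  ],
)

```text
clock: 17.85
eef_pos: [0.5143, 0.1278, 0.263]
tool_rot: [-0.134, 0.991, -0.0, 0.001]
force: [0.0, -0.3, -1.8]
finger_gap: 0.0139
```

```bash
python3 q.py;python3 -c "
from h import *
plan([.5131,-.224,.26],-82)"
```

```text
t 17.85 F [ 0.04068298 -0.28559285 -1.80745172] T [ 0.01451151 -0.05002757  0.01928769] p [0.51433967 0.12775408 0.2630256 ] q6 -0.02479128677475229 e6 -0.0002494666387065081 gap 0.01387536275889463
yaw -164.6199950681606 tilt [ 2.11738126e-02 -1.23801947e-01  2.28756837e-05]
yaw -164.6199950681606 dy 82.61999506816062 tilt [ 2.11738126e-02 -1.23801947e-01  2.28756837e-05] n 12 dist [-0.00123967 -0.35175408 -0.0030256 ]
[0, 0, np.float64(-6.88), np.float64(0.0079), np.float64(-0.0282), np.float64(0.0003)]
[0, 0, np.float64(-6.88), np.float64(0.0112), np.float64(-0.0271), np.float64(0.0003)]
[0, 0, np.float64(-6.88), np.float64(0.0144), np.float64(-0.0255), np.float64(0.0003)]
[0, 0, np.float64(-6.88), np.float64(0.0173), np.float64(-0.0236), np.float64(0.0003)]
[0, 0, np.float64(-6.88), np.float64(0.02), np.float64(-0.0214), np.float64(0.0003)]
[0, 0, np.float64(-6.88), np.float64(0.0225), np.float64(-0.0188), np.float64(0.0003)]
[0, 0, np.float64(-6.88), np.float64(0.0246), np.float64(-0.016), np.float64(0.0003)]
[0, 0, np.float64(-6.88), np.float64(0.0263), np.float64(-0.013), np.float64(0.0003)]
[0, 0, np.float64(-6.88), np.float64(0.0277), np.float64(-0.0097), np.float64(0.0003)]
[0, 0, np.float64(-6.88), np.float64(0.0286), np.float64(-0.0063), np.float64(0.0003)]
[0, 0, np.float64(-6.88), np.float64(0.0292), np.float64(-0.0028), np.float64(0.0003)]
[0, 0, np.float64(-6.88), np.float64(0.0293), np.float64(0.0007), np.float64(0.0003)]
```

Mouth is clear of the tower. Next I carry the key back over the stand.

Call:
apply_moves(
  moves=[
    [0,0,-6.9,0.0079,-0.0282,-0.001,1],
    [0,0,-6.9,0.0112,-0.0271,0,1],
    [0,0,-6.9,0.0144,-0.0255,0,1],
    [0,0,-6.9,0.0173,-0.0236,0,1],
    [0,0,-6.9,0.02,-0.0214,0,1],
    [0,0,-6.9,0.0225,-0.0188,0,1],
    [0,0,-6.9,0.0246,-0.016,0,1],
    [0,0,-6.9,0.0263,-0.013,0,1],
    [0,0,-6.9,0.0277,-0.0097,0,1],
    [0,0,-6.9,0.02,-0.0044,0,1],
    [0,0,-6.9,0.012,-0.001,0,1],
    [0,0,0,0,0,0,1],
  ],
)

```text
clock: 18.85
eef_pos: [0.5205, -0.1802, 0.2685]
tool_rot: [0.732, -0.682, 0.003, -0.004]
force: [0.4, 0.3, -2.0]
finger_gap: 0.0141
```

```bash
python3 -c "
from h import *
plan([.5131,-.224,.21],-82)"
```

```text
yaw -85.94463584197115 dy 3.9446358419711487 tilt [ 5.85152951e-01 -2.94467095e-02  1.50368659e-04] n 2 dist [-0.00744729 -0.04384594 -0.05846066]
[0, 0, np.float64(-1.97), np.float64(0.0216), np.float64(0.0053), np.float64(0.0292)]
[0, 0, np.float64(-1.97), np.float64(0.0214), np.float64(0.006), np.float64(0.0292)]
```

Call:
apply_moves(
  moves=[
    [-0.3,0,-2,0.02,0.005,0.01,1],
    [-0.3,0,-1.9,0.015,0.004,0.015,1],
    [0,0,0,0,0,0.015,1],
    [0,0,0,0,0,0,1],
    [0,0,0,0,0,0,1],
  ],
)

```text
clock: 19.27
eef_pos: [0.5152, -0.2162, 0.2287]
tool_rot: [0.752, -0.659, 0.0, -0.001]
force: [-0.3, -0.1, -2.5]
finger_gap: 0.0145
```

```bash
python3 -c "
from h import *
plan([.5131,-.224,.195],-82)"
```

```text
yaw -82.49653687961589 dy 0.49653687961588844 tilt [ 1.07540106e-01 -7.63059600e-02  7.16104634e-05] n 1 dist [-0.00211886 -0.0077698  -0.03372612]
[0, 0, np.float64(-0.5), np.float64(0.0074), np.float64(0.0031), np.float64(0.0337)]
```

Call:
apply_moves(
  moves=[
    [-0.1,0.1,-0.4,0.008,0.0032,0.01,1],
    [0,0,0,0,0,0.01,1],
    [0,0,0,0,0,0,1],
    [0,0,0,0,0,0,1],
  ],
)

```text
clock: 19.6
eef_pos: [0.514, -0.2235, 0.2089]
tool_rot: [0.754, -0.656, 0.001, -0.0]
force: [-0.3, -0.1, -2.4]
finger_gap: 0.0138
```

```bash
python3 -c "
from h import *
plan([.5131,-.224,.19],-82)
s=cap('scene','scene12.png');c=s['color'][:,:,::-1]
cv2.imwrite('pics/z15.png',cv2.resize(c[170:270,340:440],None,fx=6,fy=6,interpolation=cv2.INTER_CUBIC))
w=cap('wrist','wrist12.png')"
```

```text
yaw -82.03945828705217 dy 0.03945828705218446 tilt [ 1.17076106e-01  6.62221613e-02 -6.76580055e-05] n 1 dist [-0.00086864 -0.00053671 -0.0189325 ]
[0, 0, np.float64(-0.04), np.float64(0.0004), np.float64(0.0009), np.float64(0.0189)]
```

View pics/z15.png

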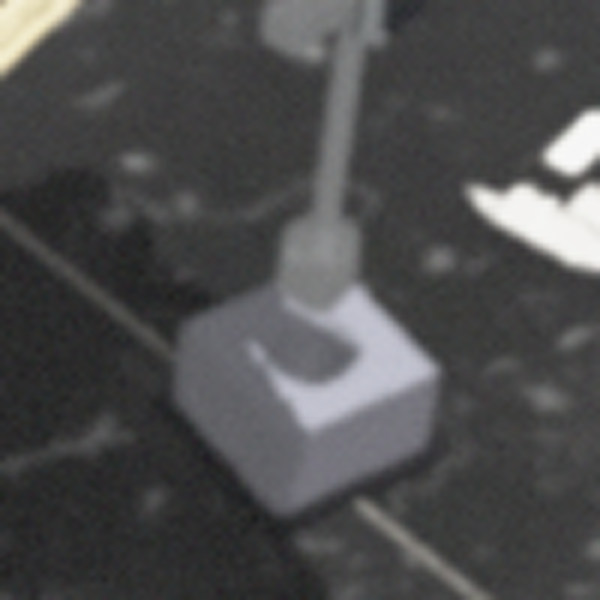

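View pics/wrist12.png

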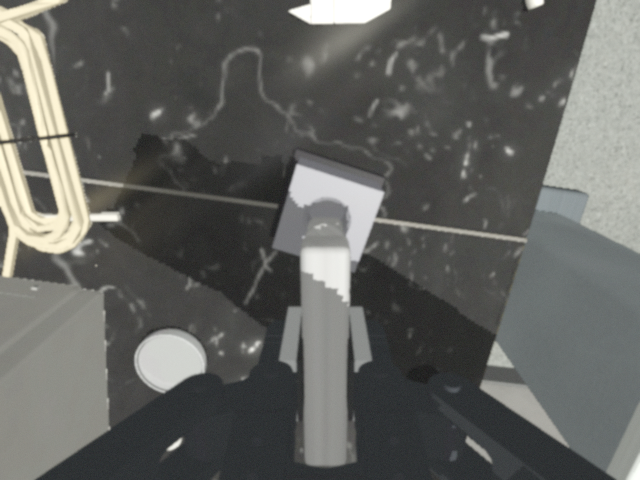

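Call:
apply_moves(
  moves=[
    [-0.1,0,0,0.0004,0.0009,0.01,1],
    [0,0,0,0,0,0.01,1],
    [0,0,0,0,0,0.002,1],
    [0,0,0,0,0,0,1],
  ],
)

```text
clock: 20.03
eef_pos: [0.514, -0.2238, 0.186]
tool_rot: [0.755, -0.656, 0.002, -0.0]
force: [-0.1, -0.5, -2.2]
finger_gap: 0.0139
```

```bash
python3 -c "
from h import *
plan([.5131,-.224,.18],-82)"
```

```text
yaw -82.00145963167606 dy 0.0014596316760560057 tilt [ 0.13548123  0.12791892 -0.00015124] n 1 dist [-0.00089102 -0.00017157 -0.00604135]
[0, 0, np.float64(-0.0), np.float64(0.0), np.float64(0.0009), np.float64(0.006)]
```

Call:
apply_moves(
  moves=[
    [-0.2,-0.15,0,0.0001,0.001,0.003,1],
    [0,0,0,0,0,0,1],
  ],
)

```text
clock: 20.2
eef_pos: [0.5125, -0.2238, 0.1821]
tool_rot: [0.755, -0.656, -0.001, 0.001]
force: [-0.1, 0.3, -3.3]
finger_gap: 0.0141
```

Call:
apply_moves(
  moves=[
    [0,0,0,0,0,0.003,1],
    [0,0,0,0,0,0.002,1],
  ],
)

```text
clock: 20.37
eef_pos: [0.5129, -0.2241, 0.1773]
tool_rot: [0.755, -0.656, -0.001, 0.0]
force: [-0.3, 0.1, -3.1]
finger_gap: 0.0138
```

Call:
apply_moves(
  moves=[
    [0,0,0,0,0,0.003,1],
    [0,0,0,0,0,0.003,1],
  ],
)

```text
clock: 20.53
eef_pos: [0.5133, -0.2243, 0.1712]
tool_rot: [0.755, -0.656, -0.0, 0.0]
force: [0.5, -0.2, -2.6]
finger_gap: 0.0139
```

```bash
python3 -c "
from h import *
plan([.5131,-.224,.18],-82)"
```

```text
yaw -82.0061725266913 dy 0.0061725266913015275 tilt [-4.61094003e-02 -1.53133833e-02 -6.16180607e-06] n 1 dist [-0.00017107  0.0002725   0.00880627]
[0, 0, np.float64(-0.01), np.float64(-0.0003), np.float64(0.0001), np.float64(-0.0088)]
```

In the hole (mouth at about 37 mm). I'll keep lowering it.

Call:
apply_moves(
  moves=[
    [0,0,0,-0.0003,0,0.004,1],
    [0,0,0,0,0,0.004,1],
    [0,0,0,0,0,0.003,1],
  ],
)

```text
clock: 20.78
eef_pos: [0.5134, -0.224, 0.1592]
tool_rot: [0.755, -0.656, -0.0, 0.0]
force: [-0.3, 0.1, -2.2]
finger_gap: 0.0137
```

Call:
apply_moves(
  moves=[
    [0,0,0,0,0,0.004,1],
    [0,0,0,0,0,0.003,1],
    [0,0,0,0,0,0.002,1],
  ],
)

```text
clock: 21.03
eef_pos: [0.5131, -0.2239, 0.1487]
tool_rot: [0.755, -0.656, -0.0, 0.0]
force: [-0.6, 0.4, -4.0]
finger_gap: 0.0138
```

```bash
python3 -c "
from h import *
plan([.5131,-.224,.1446],-82)"
```

```text
yaw -82.01037837602834 dy 0.010378376028342018 tilt [-5.88494004e-02 -2.27033340e-02 -1.16594777e-05] n 1 dist [ 2.08178966e-05 -1.14259202e-04 -4.09809058e-03]
[0, 0, np.float64(-0.01), np.float64(0.0001), np.float64(-0.0), np.float64(0.0041)]
```

Call:
apply_moves(
  moves=[
    [0,0,0,0,0,0.002,1],
    [0,0,0,0,0,0.001,1],
    [0,0,0,0,0,0,1],
  ],
)

```text
clock: 21.28
eef_pos: [0.5127, -0.2237, 0.1446]
tool_rot: [0.755, -0.656, -0.001, 0.0]
force: [-0.4, 0.3, -2.4]
finger_gap: 0.014
```

Call:
apply_moves(
  moves=[
    [0,0,0,0,0,0.001,1],
    [0,0,0,0,0,0,1],
  ],
)

```text
clock: 21.45
eef_pos: [0.5135, -0.2241, 0.145]
tool_rot: [0.755, -0.656, 0.0, 0.0]
force: [-0.0, 0.9, -3.1]
finger_gap: 0.0141
```

Call:
apply_moves(
  moves=[
    [0,0,0,0,0,0.0008,1],
    [0,0,0,0,0,0,1],
  ],
)

```text
clock: 21.62
eef_pos: [0.514, -0.2244, 0.1447]
tool_rot: [0.755, -0.656, 0.001, -0.0]
force: [-0.1, -0.8, -1.7]
finger_gap: 0.0138
```

Call:
apply_moves(
  moves=[
    [0,0,0,0,0,0,0.7],
    [0,0,0,0,0,0,0.5],
    [0,0,0,0,0,0,0.3],
    [0,0,0,0,0,0,0.2],
    [0,0,0,0,0,0,0.2],
  ],
)

```text
clock: 22.03
eef_pos: [0.5151, -0.2248, 0.1457]
tool_rot: [0.755, -0.656, 0.002, -0.001]
force: [-0.4, -0.8, -0.3]
finger_gap: 0.0685
```

```bash
python3 q.py;python3 -c "
from h import *
w=cap('wrist','wrist13.png')"
```

```text
t 22.0333 F [-0.35879709 -0.8363098  -0.31246804] T [ 0.00131558 -0.0209644  -0.01925179] p [ 0.51507981 -0.2247682   0.1457145 ] q6 -2.1215862703041375 e6 -1.5014462633189396e-05 gap 0.06850521745407642
yaw -82.01107551753844 tilt [ 0.20886854  0.14237814 -0.00025952]
```

View pics/wrist13.png

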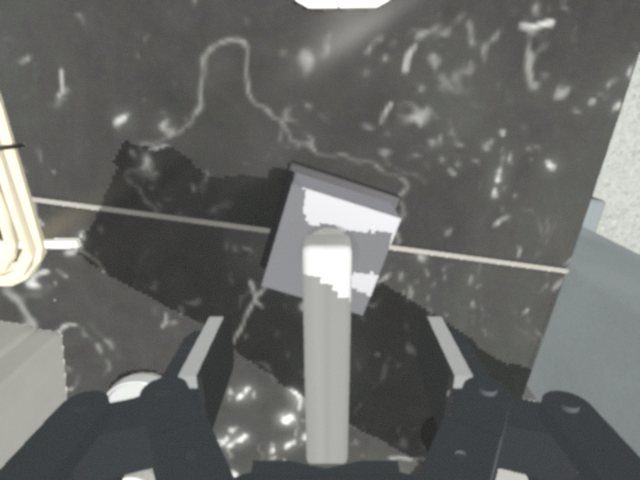

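The key stands free in the stand with the fingers clear of it (bar at u 303–350, fingers at 225 and 435). I'll rise and check.

Call:
apply_moves(
  moves=[
    [0,0,0,0,0,-0.01,0],
    [0,0,0,0,0,-0.015,0],
    [0,0,0,0,0,-0.025,0],
    [0,0,0,0,0,-0.03,0],
    [0,0,0,0,0,-0.03,0],
  ],
)

```text
clock: 22.5
eef_pos: [0.5098, -0.2224, 0.2543]
tool_rot: [0.755, -0.656, -0.006, 0.002]
force: [0.7, 0.3, -0.2]
finger_gap: 0.0855
```

Call:
apply_moves(
  moves=[
    [0,0,0,-0.005,0.025,-0.02,0],
    [0,0,0,-0.005,0.035,-0.01,0],
    [0,0,0,-0.005,0.035,0,0],
    [0,0,0,-0.005,0.035,0,0],
    [0,0,0,-0.005,0.035,0,0],
    [0,0,0,-0.005,0.02,0,0],
    [0,0,0,0,0,0,0],
    [0,0,0,0,0,0,0],
  ],
)

```text
clock: 23.17
eef_pos: [0.3213, -0.2202, 0.3002]
tool_rot: [0.755, -0.655, 0.008, -0.001]
force: [0.6, 0.6, 0.9]
finger_gap: 0.0852
```

```bash
python3 q.py;python3 -c "
from h import *
t=cap('top','top14.png');s=cap('scene','scene14.png')
c=t['color'][:,:,::-1];d=s['color'][:,:,::-1]
Z=lambda c,a,b:cv2.resize(c[a:a+80,b:b+90],(400,356),interpolation=cv2.INTER_CUBIC)
cv2.imwrite('pics/z16.png',cv2.resize(np.vstack([np.hstack([Z(c,220,170),Z(c,220,360)]),np.hstack([Z(d,290,200),Z(d,175,350)])]),(660,587)))"
```

```text
t 23.1667 F [0.57625569 0.61092095 0.92411827] T [-0.00929309  0.01995867  0.00329699] p [ 0.32128367 -0.22021715  0.30020189] q6 -2.312970901480661 e6 -0.022033208515495062 gap 0.08515145469119546
yaw -81.89781400280665 tilt [ 0.62908477  0.59403984 -0.00326122]
```

View pics/z16.png

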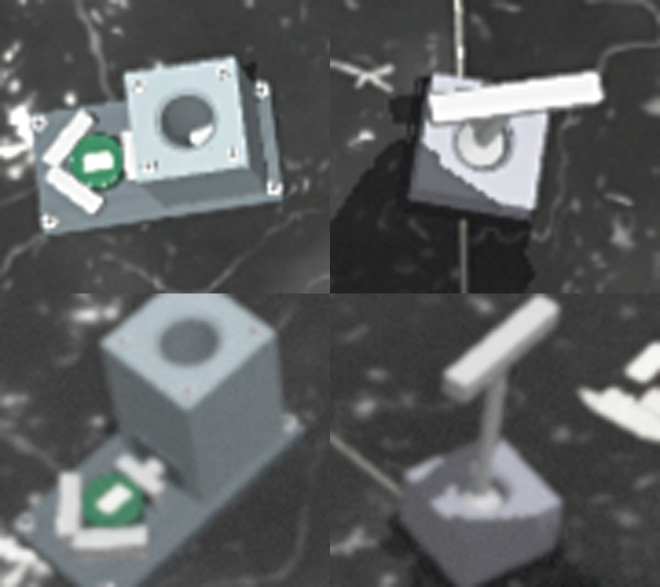

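View pics/top14.png

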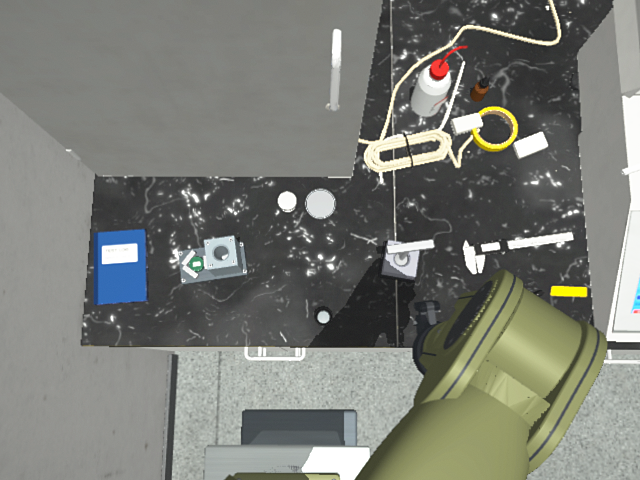

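```bash
python3 -c "
from h import *
for f in ['top0.png','top14.png','scene0.png','scene14.png']:
    w=load(f);c=w['color'].astype(int);m=((c[...,1]>c[...,0]+30)&(c[...,1]>c[...,2]+15)).astype('uint8')
    roi=np.zeros_like(m); (roi.__setitem__((slice(240,290),slice(175,215)),1) if 'top' in f else roi.__setitem__((slice(325,365),slice(210,255)),1))
    n,l,s,ce=cv2.connectedComponentsWithStats(m*roi);i=1+s[1:,4].argmax();x,y,ww,h,a=s[i]
    p=onz(w,x+ww/2-.5,y+h/2-.5,.0265);print(f,p,'dist',np.linalg.norm(p[:2]-[.5138,.1276]),s[i])
for a,b,roi in [('top0','top14',(230,250,385,440)),('scene0','scene14',(170,245,360,420))]:
    A=load(a+'.png')['color'];B=load(b+'.png')['color'];r0=roi
    A,B=[cv2.cvtColor(k,cv2.COLOR_RGB2GRAY)[r0[0]:r0[1],r0[2]:r0[3]].astype(np.float32) for k in (A,B)]
    A,B=[np.where(k>165,k,0).astype(np.float32) if 'top' in a else k for k in (A,B)]
    print(cv2.phaseCorrelate(A,B))
"
```

```text
top0.png [0.50391335 0.18456452 0.0265    ] dist 0.057816107469081446 [191 256  15  15 142]
top14.png [0.50287549 0.18854491 0.0265    ] dist 0.06191629130729114 [189 257  15  14 134]
scene0.png [0.5042803  0.18318634 0.0265    ] dist 0.0563956208385572 [224 338  17  15 152]
scene14.png [0.50514131 0.18579088 0.0265    ] dist 0.058831550726455885 [223 339  16  14 143]
((0.5024725555657525, -0.4925857457175269), 0.7869465176264445)
((-0.31766141034805173, 0.1195841978072778), 0.9241741835276286)
```

```bash
python3 -c "
from h import *
print(r.sign_off())"
```

```text
the job is handed in; nothing more can be done
None
```

The specimen is clamped and the key is back upright in its stand. I handed the job in at about 23 s of the 72 s allowed.

- **Seating the key:** I lowered it down the shaft and onto the square stem. It seated at the expected height (mouth about 18 mm above the bench). The vertical readings taken after each step stayed within about 1.5 N of the key's own weight, well under the 4 N at which the plunger gives way. An earlier try touched the tower's rim lightly (about 4 N), so I lifted, re-centred and went down again without contact.
- **Turning to the stop:** I turned it clockwise about 109°. The torque was 0.1–0.25 N m on the way, then climbed steadily to 0.67 N m while the jaw stood still, so I stopped there. I backed off inside the socket's slack and drew the key out freely.
- **Returning the key:** It went back down to the height at which I picked it up, and the crossbar is within about 1 mm of its first position in both views.

**Last checks**
- **Bystanders:** The dish, loupe and anvil look unmoved in the top picture, compared by eye only.
- **Specimen position:** The top camera puts the specimen 61.9 mm from the shaft axis, against 61 mm for the seat. The scene camera gives 58.8 mm, so the two disagree by about 3 mm, though both show it moved towards the V stop.
- **Turn angle:** The total turn was about 9° more than the 100° I expected from my picture of the stem. I put that down to give in the grip and error in reading the stem's angle; I could not check it directly.

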